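# Charge the bench ball mill and clamp its lid

## Robot

A 7-joint arm with a two-finger parallel gripper is mounted at the origin on a cart in front of the work surface, level with it; the furniture and walls round the work are solid. World frame = base frame: x ahead of the robot, y to its left, z up, the work surface at z = 0. Lengths are in mm, angles in rad, forces in N, time in s.
With the tool pointing down it reaches from about 400 to 925 mm from the base axis. Payload 4.1 kg.
Tool frame: the origin (TCP) lies midway between the tips of the shut fingers; the grasp point (between the pads) lies arm.grip_point_offset behind it (arm.grip_point_offset is the distance from the TCP to the grasp point, in mm); z points along the fingers, y is the line along which they close (so a half turn about z gives the same grasp; the last joint's range is limited). The gripper opens to 85 mm and grips with 20 to 120 N. Pads are 22 mm wide; open, the fingers measure 114 mm over their backs; the gripper's body (76 mm by 85 mm) begins 54 mm behind the grasp point. The pads swing forward as they close: fully open they stand 13 mm farther back than shut.
Start: joints at [-1.419, 0.398, 0.045, 1.537, -0.019, 1.207, -0.051], TCP at [161.294, 629.709, 197.447] pointing down, gripper open.
Joint ranges: [-2.82, 2.82], [-0.49, 2.23], [-1.37, 1.46], [0, 2.46], [-1.36, 4.5], [0.23, 2], [-2.94, 2.94]. Speed limits (rad/s): [2.57, 2.57, 3.14, 3.14, 3.14, 3.14, 3.14].

## Interface

Orientations are given as a rotation vector (axis times angle).
In Python, from plant import arm gives the robot as it stands.
- The arm moves only by the shell command python3 nudge.py 'ROWS' [FORCE]. ROWS is one flat JSON list of numbers that holds 1 to 10 rows one after another, with no inner brackets; each row has 7 numbers: dx, dy, dz in mm, then a rotation vector rx, ry, rz in rad, then the finger opening in mm; each row is the pose to reach, as a shift and turn from the pose commanded when the command began, along the tool's axes at that moment; what a row does not reach only later rows make up. A row lasts 1/10 s, in which the tool goes at most 50 mm and 0.15 rad, less where a joint would pass 70% of its speed; a pose out of reach is approached as far as the arm can. The fingers move at their own pace and stop on an object; FORCE is the grip in N (left out, the last holds). Time passes only in rows, so rows that do not move let the fingers close. It prints the time, the measured TCP pose, the force, the opening and the grip force at its end. Input that does not fit is refused with a message, and nothing moves.
- arm.observe(): the state, without advancing time (a new reading comes with each control period).
- arm.get_image(name): name is "scene" or "top"; returns a dict with "pixels" (400x640x3 uint8, blue, green, red), "vertical_fov" (degrees; the focal length in pixels is half the picture's height over the tangent of half this angle, whatever the lens; pixels are square), "cx", "cy" (the principal point, pixels), "k1" (the pictures are not rectified: a ray, as slopes to the right and down, at radius r is drawn at 1 + k1 r^2 times it, then the intrinsics apply), "origin" and "attitude" of the camera in the world. Camera axes: x right, y up, looking along -z (the intrinsics and any distortion apply to the point x, -y, -z); pixel columns grow to the right and rows downward; lengths in mm; the calibration is good to about 2 mm. A picture is of the moment at which its call begins. There is no depth.
- arm.hand_in(): hands the job in; it is judged then, once.
The state is a dict: "time_s": time; "qpos": joint angles; "qvel": joint speeds; "joint_torque": joint torques, N m; "ee_pos": TCP position; "tcp_rot": TCP orientation; "ft_force": force on the tool from outside, world axes, zero at the start; "torque": the same for the moment, N m; "gripper_width": finger opening in mm; "grip_force": force on a finger pad.
Only numpy, scipy, OpenCV 4.12 (cv2) and the standard library are available. Lean on these libraries where they do the work, as an engineer would, in place of code of your own. Each camera call takes 0.05 s, during which the arm holds its last target. There are 200 camera calls.

## Task

Get the bench ball mill ready to run: pour all eight steel balls from the beaker into its jar, then put the lid properly on the jar and swing the clamp bar over it as far as it goes. Stand the empty beaker upright on the desk and leave the tin, the dropper bottle and the marker where they are.

Things in the scene. Friction and masses are not known exactly. Their poses are not given: they have to be found in the camera images.
- mill: small white bench ball mill, fixed: housing top 42 mm above the desk, controls on its front (mill's -x). Origin on the desk under the axis of the upright steel jar fixed on top; the housing reaches 62 mm in front of it (-x), 88 mm behind and 64 mm to either side. Jar: outside diameter 86 mm, bore and open mouth 76 mm in diameter, 50 mm deep, rim 98 mm above the desk.
- jar_mouth (a point): centre of the jar's open mouth, level with its rim, 98 mm above the desk; z points up, axes parallel to the mill's
- clamp (a joint): angle (rad) of the blue clamp bar, which turns level about a post behind the jar and stays where it is left (about 0.5 N at its pin moves it). 0: at its stop, pointing to the mill's -x over the middle of the jar; grows as it swings clockwise from above; 1.57: points to the mill's left (+y). Range 0 to 1.75. It cannot pass over a lid that sits proud.
- clamp_post (a point): top of the clamp post's axis, on the mill's x axis 70 mm behind the jar's axis, 168 mm above the desk; hub 26 mm thick. The clamp bar (16 mm wide) lies 142 to 154 mm above the desk; its rubber foot, 70 mm from this axis, reaches down to 132 mm, 2 mm above the knob of a seated lid
- clamp_pin (a point): middle of the black upright round pin at the free end of the clamp bar, 16 mm thick, standing from 154 to 190 mm above the desk; this point is at 174 mm, 108 mm from the post's axis. It can be pinched from above or pushed from the side; it turns with the bar
- lid: loose steel jar lid on the desk, knob up. Origin at the centre of its underside, z up; heights from there: rubber plug 69 mm in diameter (edge tapered) up to 6 mm, steel disc 91 mm in diameter from 6 to 14 mm, black round knob 24 mm in diameter from 14 to 38 mm. Seated, the plug is in the jar's mouth, the disc on its rim, the origin 6 mm below the rim. 0.16 kg
- beaker: translucent plastic beaker, 80 mm high, outside diameter 58 mm at the foot and 66 mm at the rim, wall 3 mm; origin at the centre of its underside, z up. It holds the eight balls, which fill it to about half. With them its centre of mass is only 26 mm up and it swings in a weak or high grip like a pendulum: hold it firmly (90 N is fine) at half height or lower. 0.06 kg empty
- microscope (a point): fixed microscope stand, 440 mm tall, an obstacle on the way. Point on the desk in its middle; from there it reaches 60 mm to either side (y), 165 mm away from the robot, and towards the robot 165 mm below 82 mm height and 105 mm above; focus knobs stick out to 100 mm either side, 54 to 116 mm high, 27 to 88 mm nearer the robot than the point
- tower (a point): fixed black computer tower, 388 mm tall, behind the mill: point at the foot of the middle of its side that faces the robot; that side runs 210 mm to either side along y, its left (+y) end 22 mm nearer the robot and its right end 22 mm farther
- parts_boxes (a point): two fixed yellow compartment boxes stacked left of the mill: centre of their top, 115 mm above the desk; they reach about 155 mm in x and 125 mm in y from it
- ball1: one of eight equal steel grinding balls, 20 mm in diameter, 30 g, in the beaker at the start; origin at its centre
- ball2: one of eight equal steel grinding balls, 20 mm in diameter, 30 g, in the beaker at the start; origin at its centre
- ball3: one of eight equal steel grinding balls, 20 mm in diameter, 30 g, in the beaker at the start; origin at its centre
- ball4: one of eight equal steel grinding balls, 20 mm in diameter, 30 g, in the beaker at the start; origin at its centre
- ball5: one of eight equal steel grinding balls, 20 mm in diameter, 30 g, in the beaker at the start; origin at its centre
- ball6: one of eight equal steel grinding balls, 20 mm in diameter, 30 g, in the beaker at the start; origin at its centre
- ball7: one of eight equal steel grinding balls, 20 mm in diameter, 30 g, in the beaker at the start; origin at its centre
- ball8: one of eight equal steel grinding balls, 20 mm in diameter, 30 g, in the beaker at the start; origin at its centre
- pin_tin: bystander: round tin, 55 mm in diameter, 23 mm high; origin at the centre of its underside
- dropper_bottle: bystander: small dropper bottle with a black top, 39 x 28 x 104 mm; origin at the centre of its underside
- marker: bystander: white marker pen with a black cap lying right of the microscope stand, 135 mm long; origin at the centre of its underside

How it is judged:
By the outcome, as a careful person would: the job done as asked, in the order asked, and still so for the second after the job is handed in, with the robot touching nothing.
It also fails if it takes over 69 s, if anything falls off the work surface, if the arm or the gripper's body presses on something with over 40 N, if the wrist force passes 120 N, or if a joint passes its speed limit or range.

## Working session

There is one attempt and no reset: what is moved stays moved. The work goes in short steps, Python scripts to look and compute and a shell command to move; the robot and the scene stay as the last step left them, time stands still between calls to the robot, and variables do not carry over. Pictures are saved under pics/ and viewed, at most 10 in all, crops included, and the job is handed in when it is done.

```bash
ls; mkdir -p pics; cat > h.py <<'E'
import numpy as np, cv2
from plant import arm
from scipy.spatial.transform import Rotation as R
def att(a):
    a=np.array(a,float)
    return a if a.shape==(3,3) else (R.from_rotvec(a).as_matrix() if a.size==3 else None)
def cam(im):
    h,w=im["pixels"].shape[:2]
    return h/2/np.tan(np.radians(im["vertical_fov"])/2)
def ray(im,u,v):
    f=cam(im); K=np.array([[f,0,im["cx"]],[0,f,im["cy"]],[0,0,1]])
    p=cv2.undistortPoints(np.array([[[u,v]]],float),K,np.array([im["k1"],0,0,0,0]))[0,0]
    d=att(im["attitude"])@np.array([p[0],-p[1],-1.]); return np.array(im["origin"],float),d/np.linalg.norm(d)
def onplane(im,u,v,z):
    o,d=ray(im,u,v); return o+d*(z-o[2])/d[2]
def cross(r1,r2):
    (o1,d1),(o2,d2)=r1,r2
    s=np.linalg.lstsq(np.c_[d1,-d2],o2-o1,rcond=None)[0]
    a,b=o1+s[0]*d1,o2+s[1]*d2; return (a+b)/2,np.linalg.norm(a-b)
def proj(im,P):
    p=att(im["attitude"]).T@(np.array(P,float)-im["origin"]); x,y=p[0]/-p[2],-p[1]/-p[2]
    k=1+im["k1"]*(x*x+y*y); f=cam(im); return np.array([im["cx"]+f*k*x,im["cy"]+f*k*y])
def tool():
    s=arm.observe(); r=np.array(s["tcp_rot"],float)
    return np.array(s["ee_pos"]), (r if r.shape==(3,3) else R.from_rotvec(r).as_matrix())
E
python3 - <<'E'
from h import *
print(arm.observe(), arm.grip_point_offset)
for n in("scene","top"):
    im=arm.get_image(n); cv2.imwrite(f"pics/{n}0.png",im["pixels"]); np.save(f"pics/{n}0.npy",im,allow_pickle=True)
    print(n,{k:v for k,v in im.items() if k!="pixels"})
E
```

```text
nudge.py
pics
plant.py
{'time_s': 0.0, 'qpos': array([-1.41898024,  0.39919453,  0.04501795,  1.53790023, -0.01867001,
        1.20691168, -0.05069369]), 'qvel': array([-6.03855691e-04,  1.67189828e-03,  6.84860629e-05, -8.74711863e-04,
        1.02114897e-03, -7.61561004e-04, -1.09869924e-04]), 'joint_torque': array([-9.66994003e-05, -4.75129437e+01,  1.36452690e+00, -2.54220343e+01,
        1.15007308e-02,  9.74266586e-03, -7.06953770e-06]), 'ee_pos': array([161.13380608, 628.97140161, 196.35259527]), 'tcp_rot': array([-0.39271409, -3.1168577 ,  0.0031275 ]), 'ft_force': array([ 0.68892136, -0.90052297, -0.22740649]), 'torque': array([-0.03142036,  0.00713356,  0.00245566]), 'grip_force': 0.0, 'gripper_width': 85.22725265661686} 18.700000000000003
scene {'vertical_fov': 51.93276941634074, 'cx': 325.3393755714554, 'cy': 197.74613435951366, 'k1': -0.04330088162039475, 'origin': array([ -48.930987  , -241.18627674,  918.29490126]), 'attitude': array([ 0.68990423, -0.35920135, -0.92436228])}
top {'vertical_fov': 42.363609633851894, 'cx': 317.35153540459834, 'cy': 195.26223776177912, 'k1': -0.12914129359793763, 'origin': array([ 458.54247894,  216.55360747, 1349.60509447]), 'attitude': array([ 0.06400201, -0.0697998 , -1.59663841])}
```

View pics/scene0.png

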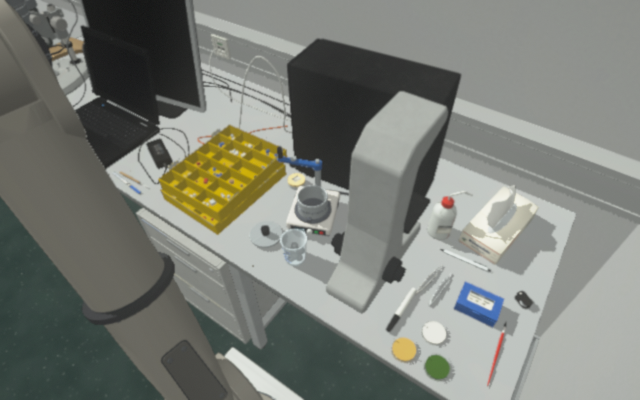

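View pics/top0.png

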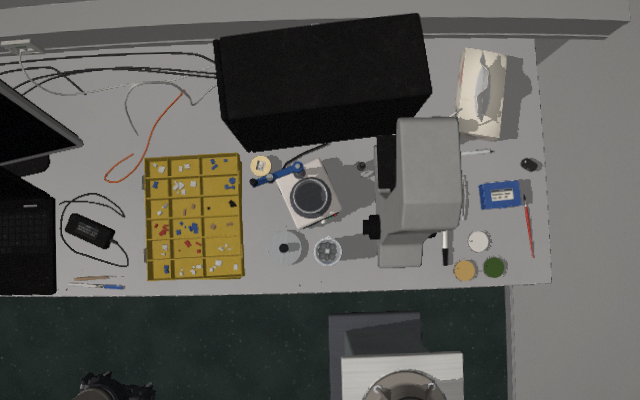

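The scene view shows the mill at about (312,205), lid (266,235), beaker (293,247) and clamp pin (281,155). In the top view the jar is at (311,198), lid (285,248), beaker (328,251), pin (254,183), tin (261,166), and bottle about (363,166). I'll enlarge both.

```bash
python3 - <<'E'
from h import *
t=np.load("pics/top0.npy",allow_pickle=True).item(); s=np.load("pics/scene0.npy",allow_pickle=True).item()
a=cv2.resize(t["pixels"][140:280,235:395],None,fx=4,fy=4,interpolation=cv2.INTER_CUBIC)
b=cv2.resize(s["pixels"][135:285,230:380],None,fx=4,fy=4,interpolation=cv2.INTER_CUBIC)
cv2.imwrite("pics/t1.png",a);cv2.imwrite("pics/s1.png",b)
E
```

```text
(no output)
```

View pics/t1.png

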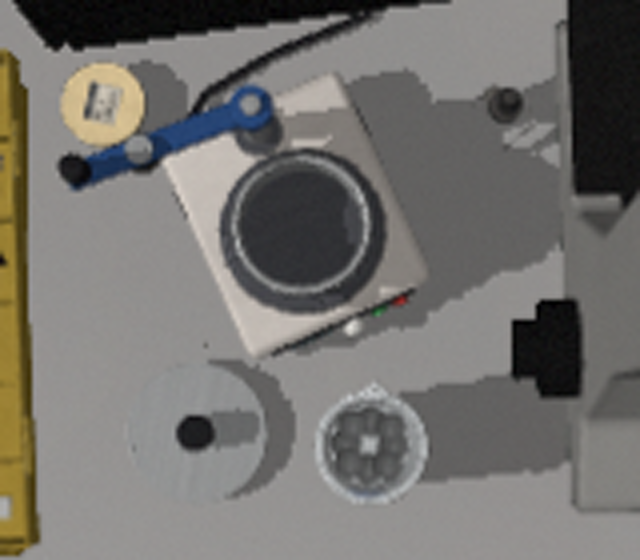

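View pics/s1.png

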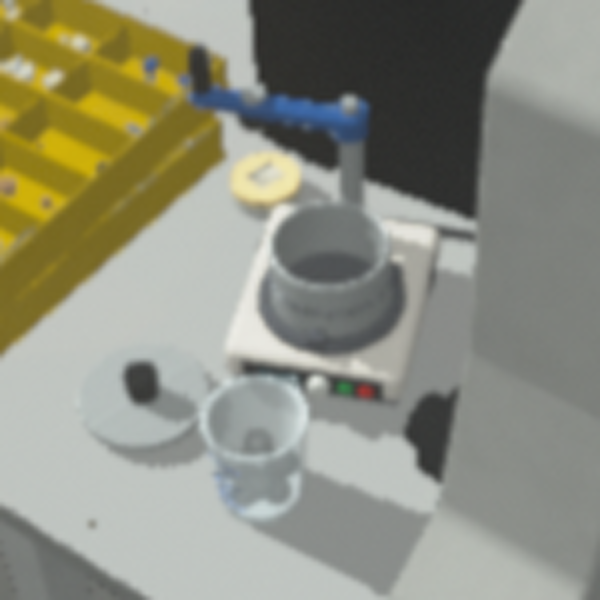

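Top crop: jar rim ring at (301,228), hub (251,106), pin (75,168), lid knob (196,433), beaker rim centre (371,446). Scene crop: jar mouth (330,250), pin (200,70), knob (142,382), beaker rim (254,418).

```bash
cat > m.py <<'E'
from h import *
t=np.load("pics/top0.npy",allow_pickle=True).item(); s=np.load("pics/scene0.npy",allow_pickle=True).item()
def T(x,y): return ((x+.5)/4-.5+235,(y+.5)/4-.5+140)
def S(x,y): return ((x+.5)/4-.5+230,(y+.5)/4-.5+135)
def blob(im,uv,r,mask):
    u,v=map(int,uv); x0,y0=u-r,v-r
    m=mask(im["pixels"][y0:v+r+1,x0:u+r+1].astype(int)).astype(np.uint8)
    n,l,st,c=cv2.connectedComponentsWithStats(m); k=1+np.argmax(st[1:,4]); return c[k]+[x0,y0],st[k]
def fit(im,pts,f):  # ellipse through picked edge points
    e=cv2.fitEllipse(np.array([f(*p) for p in pts],np.float32)); return e
E
python3 - <<'E'
from m import *
dk=lambda p:p.max(2)<75
for n,a,b in(("knob",(196,433),(142,382)),("pin",(75,168),(200,70))):
    A=blob(t,T(*a),7,dk);B=blob(s,S(*b),8,dk)
    print(n,A,B,cross(ray(t,*A[0]),ray(s,*B[0])))
# blue bar
bl=lambda p:(p[...,0]>p[...,2]+40)
A=blob(t,T(170,140),26,bl);print("bar",A,onplane(t,*A[0],150))
# hand picked
for n,a,b in(("rim",(300,228),(330,246)),("beaker rim",(371,446),(254,419)),("hub",(251,106),(350,105)),("discC",(197,432),(141,395)),("tin",(103,104),(266,178))):
    print(n,cross(ray(t,*T(*a)),ray(s,*S(*b))))
print("hub168",onplane(t,*T(251,106),168),"rim98",onplane(t,*T(300,228),98),onplane(s,*S(330,246),98),"beaker80",onplane(t,*T(371,446),80),onplane(s,*S(254,419),80),"disc14",onplane(t,*T(197,432),14))
for q in((335,73),(428,275),(258,355),(160,160)): print("housing corner",onplane(t,*T(*q),42).round(0))
print("knobs", onplane(t,*T(512,350),85),onplane(t,*T(580,510),82),onplane(t,*T(570,200),440),onplane(t,*T(505,104),104))
print("box right edge",onplane(t,*T(20,60),115),onplane(t,*T(37,545),115),"tin23",onplane(t,*T(103,104),23))
print("tower", onplane(t,*T(55,45),388))
print("box scene corner",onplane(s,*S(225,155),0))
E
```

```text
knob (array([283.5       , 247.54545455]), array([ 3,  4, 10,  8, 66], dtype=int32)) (array([265.04444444, 230.42222222]), array([ 5,  5,  7,  8, 45], dtype=int32)) (array([439.2398405 , 300.5099755 ,  22.77394225]), np.float64(0.06695299297825814))
pin (array([253.56603774, 182.20754717]), array([ 4,  4,  8,  9, 53], dtype=int32)) (array([279.56756757, 152.59459459]), array([ 7,  4,  5, 10, 37], dtype=int32)) (array([593.16532546, 356.78446144, 169.28144003]), np.float64(0.4744082263962854))
bar (array([287.28205128, 170.35897436]), array([ 21,  13,  31,  19, 195], dtype=int32)) [620.97357831 279.62734857 150.        ]
rim (array([563.36485452, 228.18799572,  95.64887866]), np.float64(3.218375985215108))
beaker rim (array([428.30760436, 189.62240646,  76.33499885]), np.float64(0.32623915118505514))
hub (array([628.83586118, 254.83547734, 163.25829278]), np.float64(1.2280898913677567))
discC (array([438.22623445, 300.9515368 ,  10.37684098]), np.float64(1.799430103076484))
tin (array([653.77044069, 356.15439112,  17.00957536]), np.float64(1.1805872361825351))
hub168 [627.76078636 255.15164544 168.        ] rim98 [562.12803234 229.39213504  98.        ] [562.70252332 225.66254292  98.        ] beaker80 [428.50363793 189.57920721  80.        ] [426.12137784 187.86766951  80.        ] disc14 [438.90646134 300.0777566   14.        ]
housing corner [666. 205.  42.]
housing corner [535. 150.  42.]
housing corner [487. 259.  42.]
housing corner [613. 318.  42.]
knobs [484.75442487 101.66149774  85.        ] [385.77381037  62.83647326  82.        ] [543.06846814 105.88507909 440.        ] [634.08617939 102.51262931 104.        ]
box right edge [667.42806009 396.35550908 115.        ] [375.53926137 390.76203909 115.        ] tin23 [652.50341968 355.96705851  23.        ]
tower [627.91900745 339.90711191 388.        ]
box scene corner [6.69946511e+02 4.10491690e+02 1.13686838e-13]
```

```bash
python3 nudge.py '[-40,-40,-40,0,0,0,85,-90,-80,-90,0,0,0,85,-134,-120,-130,0.15,0,0,85,-134,-120,-130,0.3,0,0,85,-134,-120,-130,0.3,0,0,85]' ; python3 -c "
from h import *
s=arm.observe();print(s['qpos'].round(4),s['ee_pos'],s['tcp_rot'])"
python3 nudge.py '[0,0,0,0,0,-0.15,85,0,0,0,0,0,-0.3,85,0,0,0,0,0,-0.3,85]';python3 -c "
from h import *
s=arm.observe();print(s['qpos'].round(4),s['ee_pos'],s['tcp_rot'])"
```

```text
time_s: 0.6
ee_pos: [264.3, 480.1, 326.6]
tcp_rot: [-0.389, -3.045, 0.466]
ft_force: [0.1, 1.2, 0.0]
gripper_width: 85.2
grip_force: 0.0
[-1.2624  0.3576  0.1224  1.3549  0.0112  1.7302  0.1758] [264.26658059 480.14618404 326.64994079] [-0.38871821 -3.04512548  0.46574779]
time_s: 0.9
ee_pos: [260.8, 480.0, 327.1]
tcp_rot: [0.075, -3.027, 0.439]
ft_force: [0.5, 0.2, 0.0]
gripper_width: 85.0
grip_force: 0.0
[-1.2285  0.3499  0.0689  1.3605  0.0229  1.7273  0.4603] [260.78231722 479.9716399  327.10233114] [ 0.07510208 -3.02739343  0.43859039]
```

```bash
cat >> h.py <<'E'
def frame(az,al,flip=1):
    a,l=np.radians([az,al]); z=np.array([np.cos(l)*np.cos(a),np.cos(l)*np.sin(a),-np.sin(l)]); y=flip*np.array([-np.sin(a),np.cos(a),0]); return np.c_[np.cross(y,z),y,z]
def go(G,Rt,tcp=False):
    p,Rc=tool(); G=np.array(G,float); P=G if tcp else G+arm.grip_point_offset*Rt[:,2]
    d=Rc.T@(P-p); r=R.from_matrix(Rc.T@Rt).as_rotvec(); print("d",d.round(1),"r",r.round(3),"|d|",np.linalg.norm(d).round(),"|r|",np.linalg.norm(r).round(2))
E
python3 - <<'E'
from h import *
F=frame(-60,35); go(np.array([428,189.5,35])-120*F[:,2],F)
E
```

```text
d [-137.6 -151.2  276.7] r [ 0.239 -0.777  1.138] |d| 344.0 |r| 1.4
```

```bash
python3 nudge.py '[-14,-15,10,0.024,-0.078,0.114,85,-28,-30,30,0.048,-0.155,0.228,85,-41,-45,60,0.072,-0.233,0.341,85,-55,-60,90,0.096,-0.311,0.455,85,-69,-76,120,0.12,-0.388,0.569,85,-83,-91,150,0.143,-0.466,0.683,85,-96,-106,190,0.167,-0.544,0.797,85,-110,-121,225,0.191,-0.622,0.91,85,-124,-136,260,0.215,-0.7,1.024,85,-138,-151,277,0.239,-0.777,1.138,85]'; python3 - <<'E'
from h import *
F=frame(-60,35); print(arm.observe()['qpos'].round(2)); go(np.array([428,189.5,35])-120*F[:,2],F); go(np.array([428,189.5,35]),F)
E
```

```text
time_s: 1.9
ee_pos: [385.9, 259.2, 91.3]
tcp_rot: [1.124, 1.937, -0.585]
ft_force: [-0.3, -1.1, -0.6]
gripper_width: 85.3
grip_force: 0.0
[-1.48  0.63  0.33  1.93  0.56  1.31 -0.98]
d [-0.6  1.6 -2.3] r [-0.001  0.004 -0.004] |d| 3.0 |r| 0.01
d [-1.000e-01  1.800e+00  1.177e+02] r [-0.001  0.004 -0.004] |d| 118.0 |r| 0.01
```

```bash
python3 nudge.py '[0,1,25,0,0,0,85,0,1,50,0,0,0,85,0,1.5,75,0,0,0,85,0,1.5,95,0,0,0,85,0,1.5,108,0,0,0,85,0,1.5,118,0,0,0,85,0,1.5,118,0,0,0,85]' && python3 - <<'E'
from h import *
F=frame(-60,35);go(np.array([428,189.5,35]),F)
a=arm.get_image("top")["pixels"][140:300,235:395]; b=arm.get_image("scene")["pixels"][150:310,220:380]
cv2.imwrite("pics/g1.png",cv2.resize(np.hstack([a,b]),None,fx=2.5,fy=2.5,interpolation=cv2.INTER_CUBIC))
E
```

```text
time_s: 2.6
ee_pos: [436.9, 177.3, 25.6]
tcp_rot: [1.122, 1.941, -0.586]
ft_force: [-0.1, -0.3, 0.7]
gripper_width: 85.0
grip_force: 0.0
d [ 0.9 -1.7  1. ] r [-0.001  0.002 -0.   ] |d| 2.0 |r| 0.0
```

View pics/g1.png

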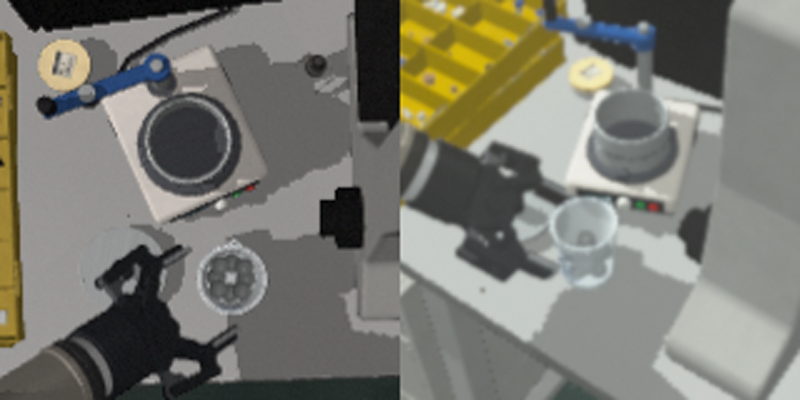

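The fingers straddle the beaker's near side in both views (tips at about (188,250) and (235,328), beaker (232,278)). They look short, so I'll check where the TCP and beaker project.

```bash
python3 - <<'E'
from h import *
p,Rc=tool()
t=np.load("pics/top0.npy",allow_pickle=True).item(); s=np.load("pics/scene0.npy",allow_pickle=True).item()
for im,o,dx in((t,(235,140),0),(s,(220,150),400)):
  for n,P in(("tcp",p),("grip",p-18.7*Rc[:,2]),("tipL",p-13*Rc[:,2]+43*Rc[:,1]),("tipR",p-13*Rc[:,2]-43*Rc[:,1]),("bk80",(428,189.5,80)),("bk35",(428,189.5,35)),("bk0",(428,189.5,0))):
    print(n,((proj(im,P)-o)*2.5+[dx,0]).round(0))
E
```

```text
tcp [240. 268.]
grip [227. 276.]
tipL [209. 237.]
tipR [253. 310.]
bk80 [231. 278.]
bk35 [230. 277.]
bk0 [229. 277.]
tcp [599. 251.]
grip [584. 244.]
tipL [593. 214.]
tipR [583. 280.]
bk80 [583. 221.]
bk35 [585. 247.]
bk0 [587. 267.]
```

```bash
python3 - <<'E'
from h import *
a=arm.get_image("top")["pixels"][215:285,275:355]; b=arm.get_image("scene")["pixels"][205:275,250:330]
cv2.imwrite("pics/g2.png",cv2.resize(np.hstack([a,b]),None,fx=5,fy=5,interpolation=cv2.INTER_NEAREST))
E
```

```text
(no output)
```

View pics/g2.png

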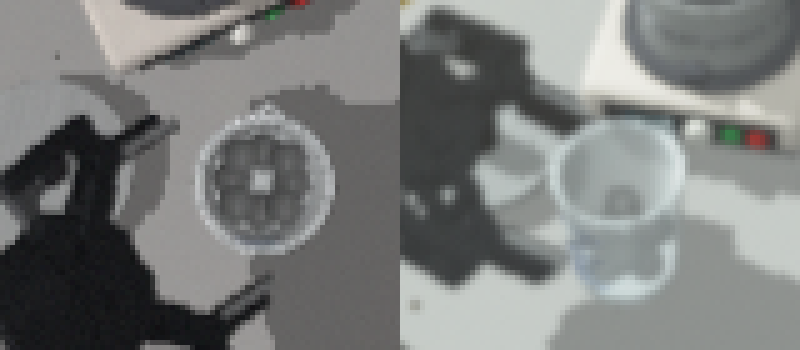

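Tips show at about (311,240) and (329,270.6) in the top view, and at about (287,228) and (282,259) in the scene view. I'll triangulate them.

```bash
python3 - <<'E'
from h import *
p,Rc=tool()
t=np.load("pics/top0.npy",allow_pickle=True).item(); s=np.load("pics/scene0.npy",allow_pickle=True).item()
for a,b in(((310.5,239.5),(287,228.5)),((329,270.5),(282,259))):
  X,e=cross(ray(t,*a),ray(s,*b)); print(X.round(1),e.round(1),"tool frame",(Rc.T@(X-p)).round(1))
E
```

```text
[457.  231.5  61.9] 3.1 tool frame [ -9.5  43.2 -49.2]
[378.3 187.3  50.6] 2.9 tool frame [  0.3 -47.  -43.7]
```

```bash
python3 nudge.py '[0,0,-40,0,0,0,85,0,0,-80,0,0,0,40,0,0,-110,0,0,0,0,0,0,-110,0,0,0,0,0,0,-110,0,0,0,0,0,0,-110,0,0,0,0,0,0,-110,0,0,0,0,0,0,-110,0,0,0,0,0,0,-110,0,0,0,0]' && python3 - <<'E'
from h import *
p,Rc=tool()
a=arm.get_image("top");b=arm.get_image("scene")
for im in(a,b):
  for n,P in(("tcp",p),("grip",p-18.7*Rc[:,2]),("body",p-72.7*Rc[:,2])): print(n,proj(im,P).round(1))
cv2.imwrite("pics/g3.png",cv2.resize(np.hstack([a["pixels"][215:285,265:345],b["pixels"][195:265,230:310]]),None,fx=5,fy=5,interpolation=cv2.INTER_NEAREST))
E
```

```text
time_s: 3.7
ee_pos: [392.1, 255.6, 88.6]
tcp_rot: [1.121, 1.942, -0.587]
ft_force: [-0.3, 0.5, -0.9]
gripper_width: 0.3
grip_force: 0.0
tcp [300.7 266.9]
grip [295.1 270.5]
body [278.5 281.1]
tcp [263.7 234.1]
grip [257.3 231.2]
body [238.2 222.4]
```

View pics/g3.png

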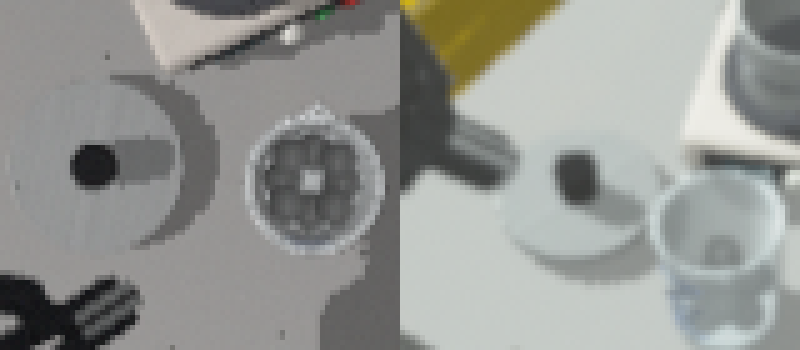

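Shut tips are at about (293,273) in the top view and (254,228) in the scene view. The predicted TCP was at (300.7,266.9) and (263.7,234.1), so the real tip lies well behind the reported TCP.

```bash
python3 - <<'E'
from h import *
p,Rc=tool()
a=arm.get_image("top");b=arm.get_image("scene")
for ua,ub in(((292.7,272.3),(253.3,227.5)),((291,271),(253,227.5)),((292.7,272.3),(254,229))):
  X,e=cross(ray(a,*ua),ray(b,*ub)); print(X.round(1),e.round(1),"world err",(X-p).round(1),"tool",(Rc.T@(X-p)).round(1))
t=np.load("pics/top0.npy",allow_pickle=True).item()
P0=np.array([161.1,629,196.4]); print(proj(t,P0),proj(t,P0+[0,0,19]),proj(t,P0+[0,0,73]),proj(t,P0+[0,0,150]))
d=(t["pixels"][360:400,60:170].max(2)<45).astype(np.uint8)
for r in range(0,40,3): print(''.join('#' if x else '.' for x in d[r]))
E
```

```text
[380.5 274.9 114.2] 2.0 world err [-11.6  18.9  25.6] tool [ -8.3  -0.6 -32.8]
[383.3 279.2 108.4] 2.2 world err [-8.8 23.2 19.7] tool [ -2.1   4.  -31.4]
[380.7 274.7 108.1] 0.6 world err [-11.4  18.7  19.4] tool [ -3.4  -0.6 -29.1]
[136.36553831 375.30967115] [133.47687524 377.4772278 ] [124.75741434 384.01497792] [110.85382534 394.42341491]
############################################################################################################..
#################################################################..################.##############....######..
#######################################################################################################.#..###
##########.#########.############################################..#####################################.#####
##########################.###################...#################.########..#####################.###.##.####
###########################################..####################################################.####.#######
####################.#########################################################################################
######################.######.################################################################..#######.####..
####################..#.##############################################################......########..#..#####
###################.........#######################################################################.#.########
###################..##..................######.##############################################################
##################...........................#####.###########################################################
###############.................................####.#########################################################
############......................................###################........#################################
```

```bash
python3 nudge.py '[0,0,0,0,0,0,85,0,0,0,0,0,0,85,0,0,0,0,0,0,85,0,0,40,0,0,0,85,0,0,80,0,0,0,85,0,0,110,0,0,0,85,0,0,120,0,0,0,85,0,0,130,0,0,0,85,0,0,137,0,0,0,85,0,0,137,0,0,0,85]' && python3 - <<'E'
from h import *
p,Rc=tool()
a=arm.get_image("top");b=arm.get_image("scene")
cv2.imwrite("pics/g4.png",cv2.resize(np.hstack([a["pixels"][215:285,275:355],b["pixels"][205:275,250:330]]),None,fx=5,fy=5,interpolation=cv2.INTER_NEAREST))
E
```

```text
time_s: 4.9
ee_pos: [448.3, 159.6, 10.3]
tcp_rot: [1.121, 1.943, -0.584]
ft_force: [0.1, -0.3, -0.4]
gripper_width: 85.1
grip_force: 0.0
```

View pics/g4.png

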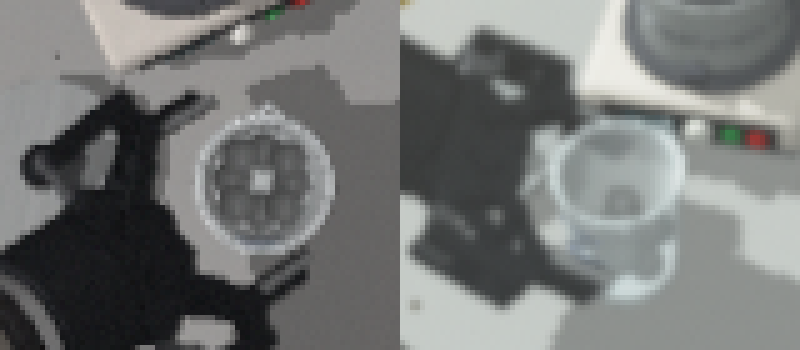

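Tips now straddle the beaker, at (212,97) and (305,262) around its centre (265,180), so they need about 10 mm more before closing.

```bash
python3 nudge.py '[0,0,4,0,0,0,85,0,0,8,0,0,0,85,0,0,11,0,0,0,85,0,0,11,0,0,0,85]' && python3 nudge.py '[0,0,0,0,0,0,50,0,0,0,0,0,0,50,0,0,0,0,0,0,50,0,0,0,0,0,0,50,0,0,0,0,0,0,50,0,0,0,0,0,0,50,0,0,0,0,0,0,50,0,0,0,0,0,0,50]' 90
```

```text
time_s: 5.4
ee_pos: [452.7, 150.7, 4.0]
tcp_rot: [1.121, 1.942, -0.586]
ft_force: [-0.2, -0.8, -0.2]
gripper_width: 85.0
grip_force: 0.0
time_s: 6.2
ee_pos: [452.6, 151.3, 4.6]
tcp_rot: [1.121, 1.942, -0.586]
ft_force: [-2.7, 1.4, 5.0]
gripper_width: 59.6
grip_force: 95.7
```

```bash
python3 nudge.py '[-8,0,-6,0,0,0,50,-24,0,-17,0,0,0,50,-41,0,-29,0,0,0,50,-66,0,-46,0,0,0,50,-82,0,-57,0,0,0,50,-82,0,-57,0,0,0,50]' && python3 - <<'E'
from h import *
p,Rc=tool()
a=arm.get_image("top");b=arm.get_image("scene")
for im in(a,b): print(proj(im,p-29*Rc[:,2]),proj(im,p-48*Rc[:,2]))
cv2.imwrite("pics/g5.png",cv2.resize(np.hstack([a["pixels"][200:290,275:365],b["pixels"][170:260,250:340]]),None,fx=4.4,fy=4.4,interpolation=cv2.INTER_CUBIC))
E
```

```text
time_s: 6.8
ee_pos: [453.7, 152.2, 105.2]
tcp_rot: [1.125, 1.944, -0.579]
ft_force: [0.7, 0.3, -4.0]
gripper_width: 59.8
grip_force: 96.9
[334.70707446 245.72648437] [329.25695869 249.27370362]
[300.76949018 227.7252899 ] [294.28962557 224.58828954]
```

View pics/g5.png

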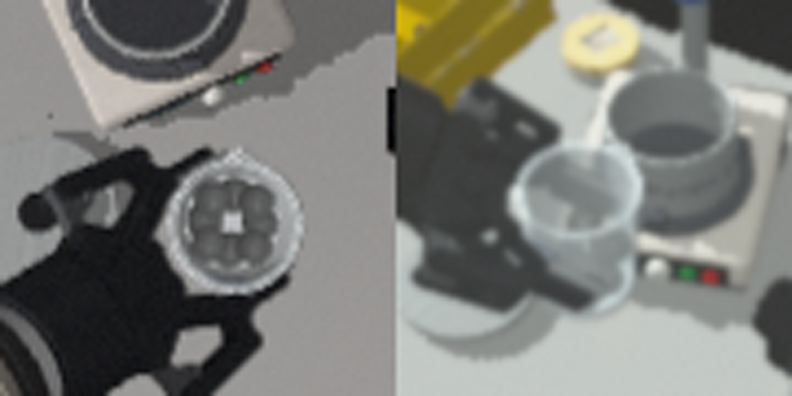

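The beaker is held low and upright: its rim centre is at crop (232,224) in the top half and (580,190) in the scene half.

```bash
python3 - <<'E'
from h import *
p,Rc=tool()
a=arm.get_image("top");b=arm.get_image("scene")
A=(232/4.4-.4+275,224/4.4-.4+200);B=(184/4.4-.4+250,190/4.4-.4+170)
X,e=cross(ray(a,*A),ray(b,*B));print(X,e,onplane(a,*A,180),onplane(b,*B,180))
for M in (X,np.array([430,188,181])): print((Rc.T@(M-p)).round(1), (Rc.T@(M-[0,0,80]-p)).round(1))
print(Rc.T@[0,0,1], arm.observe()['qpos'].round(2))
E
```

```text
[432.53711211 191.24400388 175.26657024] 1.1512829934600761 [432.25885991 191.77257914 180.        ] [429.85240015 188.06392609 180.        ]
[-33.6   2.6 -77.7] [ 31.9   2.5 -31.7]
[-39.2  -1.3 -79.7] [ 26.3  -1.3 -33.8]
[-8.18511988e-01  2.03489274e-04 -5.74489412e-01] [-1.37  0.55  0.43  2.08  0.7   1.15 -0.91]
```

```bash
cat > pour.py <<'E'
from h import *
u=np.array([-.8185,0,-.5745]);M=np.array([-37,.5,-79]);J=np.array([562.4,227.8,98])
def pose(az,al,phi,off,lipz):
    F=frame(az,al)@R.from_rotvec([0,0,np.radians(phi)]).as_matrix()
    U=F@u; g=np.array([0,0,-1])-(-U[2])*U; g/=np.linalg.norm(g); lip=F@M+33*g
    v=U[:2]/np.linalg.norm(U[:2])
    P=np.array([*(J[:2]-off*v),lipz])-lip
    body=np.array([F@[x,y,z] for x in(-40,40) for y in(-43,43) for z in(-102,-250)])+P
    fing=np.array([F@[x,y,z] for x in(-12,12) for y in(-46,46) for z in(-31,-102)])+P
    foot=P+F@(M-80*u)
    return F,P,U,lip+P,body,fing,foot
if __name__=="__main__":
    for az in(-60,-45):
      for al in(10,20):
        for phi in(-90,-110,-130,-150):
          F,P,U,lip,b,f,ft=pose(az,al,phi,10,112)
          print(az,al,phi,"tilt",np.degrees(np.arccos(U[2])).round(),"U",U.round(2),"P",P.round(),"body zmin",b[::2,2].min().round(),b[1::2,2].min().round(),"finger",f[:,2].min().round(),"foot",ft.round(),"lip",lip.round())
E
python3 pour.py
```

```text
-60 10 -90 tilt 84.0 U [0.43 0.9  0.1 ] P [564. 130. 132.] body zmin 107.0 133.0 finger 92.0 foot [523. 144. 137.] lip [558. 219. 112.]
-60 10 -110 tilt 100.0 U [ 0.36  0.92 -0.18] P [571. 137. 144.] body zmin 108.0 134.0 finger 102.0 foot [532. 151. 159.] lip [559. 218. 112.]
-60 10 -130 tilt 115.0 U [ 0.21  0.88 -0.42] P [580. 146. 152.] body zmin 112.0 138.0 finger 115.0 foot [546. 161. 175.] lip [560. 218. 112.]
-60 10 -150 tilt 127.0 U [ 0.01  0.8  -0.6 ] P [589. 156. 157.] body zmin 119.0 145.0 finger 129.0 foot [562. 173. 186.] lip [562. 218. 112.]
-60 20 -90 tilt 79.0 U [0.44 0.88 0.2 ] P [560. 130. 118.] body zmin 112.0 163.0 finger 85.0 foot [520. 143. 129.] lip [558. 219. 112.]
-60 20 -110 tilt 94.0 U [ 0.35  0.94 -0.07] P [569. 135. 130.] body zmin 114.0 165.0 finger 96.0 foot [532. 146. 150.] lip [559. 218. 112.]
-60 20 -130 tilt 107.0 U [ 0.18  0.94 -0.3 ] P [579. 142. 139.] body zmin 119.0 170.0 finger 109.0 foot [548. 153. 167.] lip [560. 218. 112.]
-60 20 -150 tilt 118.0 U [-0.04  0.88 -0.47] P [589. 150. 144.] body zmin 127.0 177.0 finger 124.0 foot [565. 163. 179.]
[... 443 characters left out ...]
45 10 -150 tilt 127.0 U [-0.2   0.78 -0.6 ] P [606. 165. 157.] body zmin 119.0 145.0 finger 129.0 foot [576. 175. 186.] lip [565. 218. 112.]
-45 20 -90 tilt 79.0 U [0.2  0.96 0.2 ] P [586. 133. 118.] body zmin 112.0 163.0 finger 85.0 foot [543. 135. 129.] lip [560. 218. 112.]
-45 20 -110 tilt 94.0 U [ 0.09  0.99 -0.07] P [593. 140. 130.] body zmin 114.0 165.0 finger 96.0 foot [554. 141. 150.] lip [561. 218. 112.]
-45 20 -130 tilt 107.0 U [-0.07  0.95 -0.3 ] P [601. 149. 139.] body zmin 119.0 170.0 finger 109.0 foot [568. 151. 167.] lip [563. 218. 112.]
-45 20 -150 tilt 118.0 U [-0.26  0.84 -0.47] P [608. 160. 144.] body zmin 127.0 177.0 finger 124.0 foot [582. 166. 179.] lip [565. 218. 112.]
```

```bash
cat > plan.py <<'E'
from pour import *
def best(phi,al=12,az=-60,off=12):
    F,P,U,lip,b,f,ft=pose(az,al,phi,off,115)
    n=np.sqrt(max(0,1-U[2]**2)); foot=ft[2]-29*n
    dz=max(0,110-min(foot,f[:,2].min(),b[:,2].min()))
    return F,P+[0,0,dz],U,lip[2]+dz
E
python3 - <<'E'
from plan import *
p,Rc=tool()
F0=None
for phi in(-30,-45,-60,-75,-90,-105,-120,-135,-150,-160):
    F,P,U,lz=best(phi)
    if F0 is None: F0,P0=F,P; print("pre"); go(P,F,True)
    print(phi,"tilt",np.degrees(np.arccos(U[2])).round(),"lip",lz.round(),"P",P.round(),"d",(F0.T@(P-P0)).round(),"r",R.from_matrix(F0.T@F).as_rotvec().round(3))
E
```

```text
pre
d [-84.   87.4  47.4] r [ 0.105 -0.391 -0.515] |d| 130.0 |r| 0.65
-30 tilt 36.0 lip 173.0 P [572. 120. 144.] d [0. 0. 0.] r [0. 0. 0.]
-45 tilt 47.0 lip 164.0 P [562. 120. 146.] d [ 3. -7. -6.] r [ 0.    -0.    -0.262]
-60 tilt 59.0 lip 154.0 P [558. 122. 148.] d [  3. -10.  -9.] r [-0.    -0.    -0.524]
-75 tilt 71.0 lip 144.0 P [559. 124. 150.] d [  1.  -9. -11.] r [-0.    -0.    -0.785]
-90 tilt 83.0 lip 132.0 P [562. 128. 149.] d [  1.  -4. -12.] r [-0.    -0.    -1.047]
-105 tilt 95.0 lip 124.0 P [568. 133. 150.] d [ -4.   2. -14.] r [-0.    -0.    -1.309]
-120 tilt 106.0 lip 115.0 P [575. 139. 149.] d [ -7.  10. -16.] r [-0.     0.    -1.571]
-135 tilt 117.0 lip 115.0 P [582. 146. 154.] d [-16.  16. -19.] r [ 0.    -0.    -1.833]
-150 tilt 125.0 lip 115.0 P [589. 153. 157.] d [-23.  23. -23.] r [ 0.    -0.    -2.094]
-160 tilt 129.0 lip 115.0 P [593. 157. 158.] d [-26.  28. -24.] r [ 0.    -0.    -2.269]
```

```bash
python3 nudge.py '[-30,0,-20,0,0,0,50,-45,10,-15,0.02,-0.078,-0.1,50,-55,30,0,0.04,-0.156,-0.2,50,-65,50,15,0.06,-0.23,-0.3,50,-75,70,32,0.08,-0.31,-0.4,50,-84,87,47,0.105,-0.391,-0.515,50,-84,87,47,0.105,-0.391,-0.515,50]' && python3 - <<'E'
from plan import *
F,P,U,lz=best(-30);go(P,F,True);print(arm.observe()['qpos'].round(2))
# check beaker rim pos: edges in view by difference with the first picture
t=np.load("pics/top0.npy",allow_pickle=True).item();a=arm.get_image("top");s=np.load("pics/scene0.npy",allow_pickle=True).item();b=arm.get_image("scene")
p,Rc=tool()
for im in(a,b): print("tip",proj(im,p-29*Rc[:,2]).round(),"palm",proj(im,p-102*Rc[:,2]).round(),"mouth",proj(im,p+Rc@M).round())
for im,o in((a,t),(b,s)):
    d=(cv2.absdiff(im["pixels"],o["pixels"]).max(2)>40)&(im["pixels"].max(2)<70)
    print("dark bbox per row:",[(r,np.flatnonzero(d[r,:])[[0,-1]].tolist()) for r in range(150,270,10) if d[r].any()])
E
```

```text
time_s: 7.7
ee_pos: [571.6, 118.1, 142.1]
tcp_rot: [0.494, 1.859, -1.111]
ft_force: [-1.1, -1.0, -3.3]
gripper_width: 59.8
grip_force: 97.9
d [-2.  -0.4 -1.8] r [-0.004  0.002  0.006] |d| 3.0 |r| 0.01
[-1.25  0.82  0.45  1.91  0.95  1.31 -0.47]
tip [346. 196.] palm [320. 212.] mouth [327. 197.]
tip [336. 197.] palm [308. 191.] mouth [320. 179.]
dark bbox per row: [(200, [291, 294]), (210, [294, 350]), (220, [275, 340]), (230, [266, 339]), (240, [273, 326]), (250, [210, 279]), (260, [197, 231])]
dark bbox per row: [(150, [2, 15]), (160, [5, 17]), (170, [0, 30]), (180, [34, 297]), (190, [20, 310]), (200, [16, 330]), (210, [17, 17]), (220, [31, 46]), (230, [28, 304]), (240, [57, 169]), (250, [73, 163]), (260, [65, 143])]
```

```bash
python3 - <<'E'
from plan import *
p,Rc=tool()
o=[]
for n,(x,y) in(("top",(270,145)),("scene",(265,135))):
    im=arm.get_image(n);c=cv2.resize(im["pixels"][y:y+100,x:x+100],None,fx=4,fy=4,interpolation=cv2.INTER_CUBIC)
    for P,col in((p+Rc@M,(0,0,255)),(J,(0,255,0)),(p+Rc@(M-80*u),(255,0,255)),(p-29*Rc[:,2],(255,255,0))):
        q=(proj(im,P)-[x,y])*4; cv2.drawMarker(c,tuple(int(v) for v in q),col,0,10,1)
    o.append(c)
cv2.imwrite("pics/p1.png",np.hstack(o))
E
```

```text
(no output)
```

View pics/p1.png

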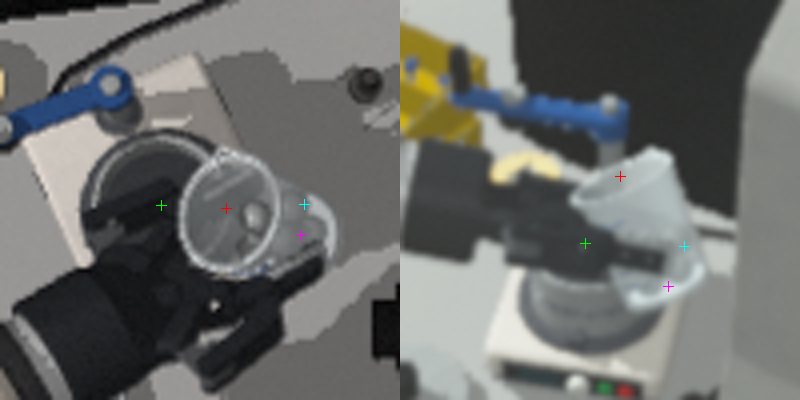

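The tilted mouth is at (228,210) in the top view, as predicted (red marker). Its lip lies just short of the jar centre at (161,205), so I can pour.

```bash
python3 nudge.py '[1,-3,-3,0,0,-0.13,50,2,-7,-7,0,0,-0.26,50,2,-9,-9,0,0,-0.39,50,2,-10,-10,0,0,-0.52,50,1,-10,-11,0,0,-0.62,50,0,-10,-12,0,0,-0.71,50,0,-9,-12,0,0,-0.8,50,0,-8,-13,0,0,-0.88,50,0,-6,-13,0,0,-0.96,50,0,-4,-13,0,0,-1.05,50]'; python3 - <<'E'
from plan import *
F,P,U,lz=best(-90);go(P,F,True)
Fn,Pn,_,_=best(-90)
for f in(-105,-120,-135,-150):
    F,P,U,lz=best(f);go(P,F,True)
E
```

```text
time_s: 8.9
ee_pos: [562.1, 129.4, 151.3]
tcp_rot: [-0.578, 2.143, -1.733]
ft_force: [0.2, -0.3, -2.5]
gripper_width: 59.4
grip_force: 98.2
d [0.7 2.4 1.9] r [0.002 0.001 0.003] |d| 3.0 |r| 0.0
d [-6.6  1.2  0.1] r [ 0.002  0.001 -0.259] |d| 7.0 |r| 0.26
d [-15.7   2.8  -1.4] r [ 0.002  0.001 -0.521] |d| 16.0 |r| 0.52
d [-25.4  -1.9  -4.8] r [ 0.001  0.001 -0.782] |d| 26.0 |r| 0.78
d [-34.9  -4.4  -8.1] r [ 1.000e-03  2.000e-03 -1.044e+00] |d| 36.0 |r| 1.04
```

```bash
python3 nudge.py '[-3,1,0,0,0,-0.1,50,-5,1,0,0,0,-0.2,50,-9,2,0,0,0,-0.3,50,-12,2,-1,0,0,-0.4,50,-16,3,-1,0,0,-0.52,50,-19,1,-2,0,0,-0.61,50,-22,0,-4,0,0,-0.7,50,-26,-2,-5,0,0,-0.8,50,-31,-3,-6,0,0,-0.92,50,-35,-4,-8,0,0,-1.04,50]'; python3 nudge.py '[0,0,0,0,0,0,50,0,0,0,0,0,0,50,0,0,0,0,0,0,50,0,0,0,0,0,0,50,0,0,0,0,0,0,50]'; python3 -c "
from h import *
for i in range(5): arm.get_image('top'); s=arm.observe(); print(s['ft_force'].round(2))"
```

```text
time_s: 9.9
ee_pos: [589.3, 152.5, 158.2]
tcp_rot: [1.565, -1.571, 1.737]
ft_force: [1.1, -0.1, -0.1]
gripper_width: 59.1
grip_force: 98.8
time_s: 10.4
ee_pos: [589.0, 152.1, 156.1]
tcp_rot: [1.564, -1.573, 1.737]
ft_force: [-0.4, -0.5, -1.5]
gripper_width: 59.5
grip_force: 98.8
[ 0.32 -0.04 -0.09]
[ 0.36 -0.42 -1.21]
[ 0.18  0.27 -0.18]
[-0.99 -0.08 -1.4 ]
[ 0.49 -0.7  -1.09]
```

```bash
python3 nudge.py '[-3,3,-1,0,0,-0.12,50,-3,3,-1,0,0,-0.22,50,-3,3,-1,0,0,-0.22,50,0,0,0,0,0,-0.05,50,-3,3,-1,0,0,-0.22,50,-3,3,-1,0,0,-0.22,50,-3,3,-1,0,0,-0.22,50]'|head -1; python3 -c "
from h import *
f=[]
for i in range(16): arm.get_image('top'); f.append(arm.observe()['ft_force'])
print(np.mean(f,0),arm.observe()['time_s'])
from plan import *
p,Rc=tool()
U=Rc@u;print('tilt',np.degrees(np.arccos(U[2])),'az',arm.observe()['qpos'].round(2))
for f in(-120,-75,-30):
    F,P,V,lz=best(f);go(P,F,True)
"
```

```text
time_s: 11.35
[-0.02277795 -0.05426105 -0.42607496] 12.15
tilt 130.05445071908375 az [-1.03  0.78  0.14  1.81  1.07  1.53  1.81]
d [ 3.5 17.9  6.6] r [ 0.    -0.001  0.738] |d| 19.0 |r| 0.74
d [12.  37.3 11.1] r [-0.000e+00 -1.000e-03  1.524e+00] |d| 41.0 |r| 1.52
d [ 6.2 30.1 22.4] r [-0.000e+00 -1.000e-03  2.309e+00] |d| 38.0 |r| 2.31
```

```bash
python3 nudge.py '[1,5,2,0,0,0.15,50,2,9,4,0,0,0.3,50,3,13,5,0,0,0.45,50,3,16,6,0,0,0.6,50,4,18,7,0,0,0.74,50,6,24,8,0,0,0.9,50,8,28,9,0,0,1.05,50,10,32,10,0,0,1.2,50,11,35,11,0,0,1.35,50,12,37,11,0,0,1.5,50]'|head -1; python3 - <<'E'
from plan import *
F,P,V,lz=best(-30);go(P,F,True)
E
```

```text
time_s: 13.15
d [-7.6  5.4 11.4] r [-0.001 -0.     0.813] |d| 15.0 |r| 0.81
```

```bash
python3 nudge.py '[-1,1,2,0,0,0.15,50,-2,2,4,0,0,0.3,50,-4,3,6,0,0,0.45,50,-6,4,8,0,0,0.6,50,-7,5,10,0,0,0.75,50,-8,5,11,0,0,0.81,50,-8,5,11,0,0,0.81,50]'|head -1; python3 - <<'E'
from plan import *
F=frame(-60,35);go([453.7,152.2,135],F,True);go([453.7,152.2,105.2],F,True); go([453,151.5,5],F,True)
E
```

```text
time_s: 13.85
d [ 67.7 -60.4 -82.8] r [-0.107  0.392  0.525] |d| 123.0 |r| 0.66
d [ 92.8 -45.6 -76.6] r [-0.107  0.392  0.525] |d| 129.0 |r| 0.66
d [177.7   3.3 -55.6] r [-0.107  0.392  0.525] |d| 186.0 |r| 0.66
```

```bash
python3 nudge.py '[14,-12,-17,-0.02,0.08,0.11,50,28,-24,-34,-0.04,0.16,0.21,50,41,-36,-50,-0.065,0.235,0.315,50,55,-48,-67,-0.085,0.31,0.42,50,68,-60,-83,-0.107,0.392,0.525,50,93,-46,-77,-0.107,0.392,0.525,50,93,-46,-77,-0.107,0.392,0.525,50]'|head -2; python3 - <<'E'
from plan import *
F=frame(-60,35); go([453,151.5,5],F,True)
E
```

```text
time_s: 14.55
ee_pos: [451.6, 151.8, 104.3]
d [80.8  1.4 57.8] r [-0.001 -0.     0.004] |d| 99.0 |r| 0.0
```

```bash
python3 nudge.py '[25,1,18,0,0,0,50,50,1,35,0,0,0,50,65,1,46,0,0,0,50,74,1,53,0,0,0,50,78,1,55,0,0,0,50,78,1,55,0,0,0,50]' | head -4; python3 nudge.py '[1,0,0.5,0,0,0,50,1.6,0,1.2,0,0,0,50,2.4,0,1.8,0,0,0,50,2.4,0,1.8,0,0,0,50]'|head -4
```

```text
time_s: 15.15
ee_pos: [454.3, 152.3, 10.1]
tcp_rot: [1.121, 1.943, -0.586]
ft_force: [0.4, 0.2, -0.4]
time_s: 15.55
ee_pos: [454.2, 152.4, 7.1]
tcp_rot: [1.122, 1.943, -0.584]
ft_force: [-0.5, 0.0, -0.5]
```

```bash
python3 nudge.py '[0.8,0,0.6,0,0,0,50,1.6,0,1.2,0,0,0,50,1.6,0,1.2,0,0,0,50,1.6,0,1.2,0,0,0,50]' | head -4; python3 nudge.py '[0.4,0,0.3,0,0,0,50,0.8,0,0.6,0,0,0,50,0.8,0,0.6,0,0,0,50,0.8,0,0.6,0,0,0,50]'|head -4
```

```text
time_s: 15.95
ee_pos: [454.1, 152.2, 4.9]
tcp_rot: [1.122, 1.943, -0.585]
ft_force: [1.0, -0.0, -0.6]
time_s: 16.35
ee_pos: [454.3, 152.2, 4.5]
tcp_rot: [1.121, 1.942, -0.585]
ft_force: [-1.4, 1.7, 4.8]
```

Contact. I'll release and back straight out.

```bash
python3 nudge.py '[0,0,0,0,0,0,62,0,0,0,0,0,0,66,0,0,0,0,0,0,75,0,0,0,0,0,0,85,0,0,0,0,0,0,85,0,0,0,0,0,0,85]' | tail -3; python3 nudge.py '[0,0,-15,0,0,0,85,0,0,-40,0,0,0,85,0,0,-80,0,0,0,85,0,0,-120,0,0,0,85,0,0,-160,0,0,0,85,0,0,-200,0,0,0,85,0,0,-200,0,0,0,85]'; python3 - <<'E'
from m import *
a=arm.get_image("top");b=arm.get_image("scene")
for im,o in((a,t),(b,s)): cv2.imwrite("/tmp/x.png",im["pixels"])
# beaker: compare new crop with original crop by template matching
for im,o,(x,y,w) in((a,t,(310,230,36)),(b,s,(277,228,34))):
    tp=o["pixels"][y:y+w,x:x+w]; r=cv2.matchTemplate(im["pixels"][y-12:y+w+12,x-12:x+w+12],tp,cv2.TM_CCOEFF_NORMED); print("beaker shift px",cv2.minMaxLoc(r)[1],np.array(cv2.minMaxLoc(r)[3])-12)
# jar interior brightness
for im in(t,a):
    q=proj(im,[562.4,227.8,58]).astype(int); print("jar floor mean/std",im["pixels"][q[1]-8:q[1]+9,q[0]-8:q[0]+9].mean().round(1),im["pixels"][q[1]-8:q[1]+9,q[0]-8:q[0]+9].std().round(1))
dk=lambda p:p.max(2)<75
A=blob(a,(283.5,247.5),7,dk);B=blob(b,(265,230),8,dk);print(A,B,cross(ray(a,*A[0]),ray(b,*B[0])))
# what changed on the desk between pictures (stray balls?)
d=(cv2.absdiff(a["pixels"],t["pixels"]).max(2)>25).astype(np.uint8)[140:290,235:560]
n,l,st,c=cv2.connectedComponentsWithStats(d)
for i in range(1,n):
    if st[i,4]>=6: print("change",(st[i,:4]+[235,140,0,0]).tolist(),st[i,4])
E
```

```text
ft_force: [0.5, 0.3, -0.5]
gripper_width: 84.9
grip_force: 0.0
time_s: 17.65
ee_pos: [371.1, 301.0, 119.5]
tcp_rot: [1.12, 1.951, -0.573]
ft_force: [-0.5, -0.0, -0.3]
gripper_width: 85.0
grip_force: 0.0
beaker shift px 0.2945011556148529 [12 12]
beaker shift px 0.49513864517211914 [ 0 -1]
jar floor mean/std 49.9 2.1
jar floor mean/std 68.2 22.3
(array([283.5       , 247.54545455]), array([ 3,  4, 10,  8, 66], dtype=int32)) (array([265.04444444, 230.42222222]), array([ 5,  5,  7,  8, 45], dtype=int32)) (array([439.2398405 , 300.5099755 ,  22.77394225]), np.float64(0.06695299297825814))
change [296, 183, 17, 24] 163
change [311, 195, 13, 10] 75
change [312, 204, 7, 6] 32
change [330, 232, 33, 11] 57
change [313, 235, 65, 55] 1505
change [235, 267, 23, 23] 255
```

```bash
python3 - <<'E'
from m import *
a=arm.get_image("top");b=arm.get_image("scene")
for n,im,(x,y,w,h) in(("t0",t,(308,230,42,42)),("t",a,(308,230,42,42)),("s0",s,(272,222,40,48)),("s",b,(272,222,40,48))):
    g=cv2.resize(cv2.cvtColor(im["pixels"][y:y+h,x:x+w],cv2.COLOR_BGR2GRAY),None,fx=4,fy=4,interpolation=cv2.INTER_CUBIC)
    if n[0]=="t":
        c=cv2.HoughCircles(g,cv2.HOUGH_GRADIENT,1,60,param1=80,param2=15,minRadius=44,maxRadius=64); print(n,None if c is None else (c[0,0]/4+[x,y,0]).round(1))
    m=im["pixels"][y:y+h,x:x+w].min(2)>195; ys,xs=np.nonzero(m); print(n,"bright n",m.sum(),"bbox",xs.min()+x,xs.max()+x,ys.min()+y,ys.max()+y)
# balls in jar, zoomed 
for im,pt in((a,[562.4,227.8,70]),):
    q=proj(im,pt).astype(int); g=im["pixels"][q[1]-16:q[1]+17,q[0]-16:q[0]+17].max(2)
    g=cv2.resize(g,None,fx=4,fy=4,interpolation=cv2.INTER_CUBIC); c=cv2.HoughCircles(g,cv2.HOUGH_GRADIENT,1,13,param1=60,param2=9,minRadius=13,maxRadius=20); print("balls?",0 if c is None else (c[0]/4+[q[0]-16,q[1]-16,0]).round(1).tolist())
E
```

```text
t0 [328.1 251.6  13.6]
t0 bright n 2 bbox 322 325 238 239
t [327.9 249.6  13.1]
t bright n 3 bbox 313 314 249 255
s0 bright n 88 bbox 280 309 222 263
s bright n 613 bbox 272 311 222 269
balls? [[302.9, 203.4, 3.6], [321.1, 201.6, 3.5], [314.9, 207.4, 3.4], [309.4, 186.4, 3.8], [314.1, 198.9, 3.7], [298.9, 187.6, 3.4], [310.6, 208.4, 4.8], [310.9, 198.9, 4.6]]
```

```bash
python3 - <<'E'
from m import *
def hough(im,c,half,rr,p2=20):
    x,y=int(c[0])-half,int(c[1])-half
    g=cv2.resize(cv2.cvtColor(im["pixels"][y:y+2*half,x:x+2*half],cv2.COLOR_BGR2GRAY),None,fx=6,fy=6,interpolation=cv2.INTER_CUBIC)
    k=cv2.HoughCircles(g,cv2.HOUGH_GRADIENT,1,200,param1=60,param2=p2,minRadius=int(rr[0]*6),maxRadius=int(rr[1]*6)); return None if k is None else (k[0,0,:2]+.5)/6-.5+[x,y],k[0,0,2]/6
for n,c,half,rr,z in(("rim outer",(310,197),26,(16.5,18.5),98),("rim bore",(310,197),26,(14.8,16.4),98),("lid disc",(284,248),26,(17,20),14)):
    k=hough(t,c,half,rr); print(n,k,onplane(t,*k[0],z).round(1))
# bright ring of the jar rim, min enclosing ellipse
x,y=288,176; p=t["pixels"][y:y+44,x:x+44].astype(int); m=((p.min(2)>105)&(np.hypot(*(np.indices((44,44))-np.array([197-y,310-x])[:,None,None]))<20)&(np.hypot(*(np.indices((44,44))-np.array([197-y,310-x])[:,None,None]))>13)).astype(np.uint8)
ys,xs=np.nonzero(m); A=np.c_[xs,ys,np.ones(len(xs))]; q=np.linalg.lstsq(A,xs**2+ys**2,rcond=None)[0]; cx,cy=q[:2]/2; print("ring",cx+x,cy+y,np.sqrt(q[2]+cx**2+cy**2),len(xs),onplane(t,cx+x,cy+y,98).round(1))
k=blob(t,(283.5,247.5),7,lambda p:p.max(2)<60)[0]; print("knob38",onplane(t,*k,34))
F=frame(-20,90);go([439,300.3,110-29],F,True)
E
```

```text
rim outer (array([309.83333397, 195.33333397]), np.float32(17.483334)) [565.3 228.8  98. ]
rim bore (array([309.5       , 195.83333397]), np.float32(15.683333)) [564.1 229.6  98. ]Traceback (most recent call last):
  File "<stdin>", line 7, in <module>
  File "<stdin>", line 5, in hough
TypeError: 'NoneType' object is not subscriptable
```

```bash
python3 - <<'E'
from m import *
def hough(im,c,half,rr,p1,p2):
    x,y=int(c[0])-half,int(c[1])-half
    g=cv2.resize(cv2.cvtColor(im["pixels"][y:y+2*half,x:x+2*half],cv2.COLOR_BGR2GRAY),None,fx=6,fy=6,interpolation=cv2.INTER_CUBIC)
    k=cv2.HoughCircles(g,cv2.HOUGH_GRADIENT,1,200,param1=p1,param2=p2,minRadius=int(rr[0]*6),maxRadius=int(rr[1]*6)); return None if k is None else ((k[0,0,:2]+.5)/6-.5+[x,y],k[0,0,2]/6)
for p1 in(20,30,40):
    k=hough(t,(284,248),26,(16.5,19),p1,12); print("lid",k,k and onplane(t,*k[0],14).round(1))
    k=hough(t,(310,197),26,(16.5,18.5),p1*2,15); print("rim",k,k and onplane(t,*k[0],98).round(1))
    k=hough(t,(310,197),26,(14.8,16.4),p1*2,15); print("bore",k,k and onplane(t,*k[0],98).round(1))
k=blob(t,(283.5,247.5),7,lambda p:p.max(2)<60)[0]; print("knob",onplane(t,*k,34))
x,y=288,176; p=t["pixels"][y:y+44,x:x+44].astype(int); rad=np.hypot(*(np.indices((44,44))-np.array([196-y,310-x])[:,None,None]))
m=(p.min(2)>105)&(rad<18.5)&(rad>13.5)
ys,xs=np.nonzero(m); A=np.c_[xs,ys,np.ones(len(xs))]; q=np.linalg.lstsq(A,xs**2+ys**2,rcond=None)[0]; cx,cy=q[:2]/2; print("ring",cx+x,cy+y,np.sqrt(q[2]+cx**2+cy**2),len(xs),onplane(t,cx+x,cy+y,98).round(1))
F=frame(-20,90);go([439,300.3,110-29],F,True)
E
```

```text
lid (array([284.        , 247.66666603]), np.float32(17.183332)) [438.8 299.8  14. ]
rim (array([309.5       , 195.83333397]), np.float32(17.300001)) [564.1 229.6  98. ]
bore (array([309.5       , 195.83333397]), np.float32(15.683333)) [564.1 229.6  98. ]
lid (array([282.33333397, 247.83333397]), np.float32(18.533333)) [438.5 304.1  14. ]
rim (array([309.83333397, 195.33333397]), np.float32(17.483334)) [565.3 228.8  98. ]
bore (array([309.5       , 195.83333397]), np.float32(15.683333)) [564.1 229.6  98. ]
lid (array([282.33333397, 247.83333397]), np.float32(18.533333)) [438.5 304.1  14. ]
rim (array([309.83333397, 195.33333397]), np.float32(17.483334)) [565.3 228.8  98. ]
bore (array([309.66666603, 195.5       ]), np.float32(15.683333)) [564.9 229.2  98. ]
knob [439.12013476 299.82519559  34.        ]
ring 309.6117583352624 195.7689263927304 16.487151596093607 137 [564.2 229.4  98. ]
d [15.6 61.7 42.8] r [-0.338  0.921 -0.644] |d| 77.0 |r| 1.17
```

```bash
python3 nudge.py '[2,8,5,-0.042,0.115,-0.08,85,4,15,11,-0.084,0.23,-0.16,60,6,23,16,-0.127,0.345,-0.24,45,8,31,21,-0.17,0.46,-0.32,45,10,39,27,-0.21,0.575,-0.4,45,12,46,32,-0.254,0.69,-0.48,45,14,54,38,-0.296,0.805,-0.56,45,15.6,61.7,42.8,-0.338,0.921,-0.644,45,15.6,61.7,42.8,-0.338,0.921,-0.644,45]'; python3 - <<'E'
from m import *
p,Rc=tool();F=frame(-20,90);go([439,300,81],F,True);go([439,300,0],F,True);print(arm.observe()['qpos'].round(2))
# where is the real gripper: dark mask in the two views against prediction
for n,o in(("top",t),("scene",s)):
    im=arm.get_image(n); print(n,[proj(im,p+[0,0,h]).round(1).tolist() for h in(0,29,48,102)])
    d=((cv2.absdiff(im["pixels"],o["pixels"]).max(2)>25)&(im["pixels"].max(2)<75)).astype(np.uint8)
    q=proj(im,p+[0,0,40]).astype(int)
    for r in range(q[1]-14,q[1]+16,2): print(r,''.join('#' if v else '.' for v in d[r,q[0]-30:q[0]+30]),q[0]-30)
E
```

```text
time_s: 18.75
ee_pos: [440.5, 298.1, 80.2]
tcp_rot: [-0.549, -3.09, -0.003]
ft_force: [0.2, -0.5, -0.5]
gripper_width: 45.2
grip_force: 0.0
d [ 2.1  1.3 -0.8] r [ 0.001 -0.003 -0.003] |d| 3.0 |r| 0.0
d [ 1.8  1.2 80.2] r [ 0.001 -0.003 -0.003] |d| 80.0 |r| 0.0
[-0.77  0.32  0.11  1.95 -0.05  0.88  0.59]
top [[283.0, 247.4], [282.2, 247.6], [281.7, 247.7], [280.1, 248.1]]
233 .................................####....................... 251
235 .#.................................####..................... 251
237 ....................................####.................... 251
239 ......................................####.................. 251
241 .......................................####................. 251
243 .........................................#####.............. 251
245 ..........................................#####............. 251
247 ............................................####............ 251
249 .............................................###............ 251
251 ...............................................########..... 251
253 ................................
[... 714 characters left out ...]
...... 231
203 ................................#...#########............... 231
205 .................................###########................ 231
207 ..................................#######................... 231
209 ...................................#####.................... 231
211 ....................................####.................... 231
213 ....................................###..................... 231
215 ............................................................ 231
217 ............................................................ 231
219 ............................................................ 231
221 ............................................................ 231
```

```bash
python3 - <<'E'
from m import *
p,Rc=tool(); im=arm.get_image("scene")
for sg in(1,-1):
    print(sg,[proj(im,p+[0,0,h]+sg*28*Rc[:,1]).round(1).tolist() for h in(0,20,29,35,45,60)])
q=(262,205)
g=im["pixels"].max(2)
for r in range(196,232,2): print(r,' '.join('%3d'%v for v in g[r,248:280:2]))
E
```

```text
1 [[259.0, 210.8], [258.1, 205.9], [257.7, 203.6], [257.4, 202.1], [256.9, 199.5], [256.2, 195.6]]
-1 [[269.3, 223.8], [268.5, 219.0], [268.1, 216.7], [267.9, 215.2], [267.5, 212.7], [266.8, 208.8]]
196 127 126 133  72  60  64  68  83  66  70  76  91  89  70 133 205
198 125 124 128  86  58  64  61  62  68  70  67  81  82  67 128 205
200 124 126 136 102  56  61  61  67 128  80  63  67  72  65 138 206
202 126 127 129 113  60  71  95  72 130  76  61  64  66  65 151 206
204 127 135 171 178 130 172 183  90  70  68  60  59  61  69 165 205
206 139 183 203 205 203 206 203 121  66  69  62  64  67  84 180 206
208 182 206 206 207 206 206 206 156  91  68  61  70 131 176 201 206
210 205 207 207 206 207 207 206 179 116  68  61  78 186 205 206 205
212 207 207 207 207 207 207 206 191 124  72  61  74 177 206 206 206
214 207 206 206 207 207 207 207 197 140  79  74 119 189 206 205 205
216 206 207 207 206 207 207 206 205 175 136 171 198 205 206 206 206
218 207 207 207 207 207 207 207 206 205 202 205 206 206 206 206 206
220 208 207 207 207 207 206 207 205 205 204 205 205 204 206 206 206
222 206 206 206 206 205 204 201 201 201 200 200 199 198 202 205 206
224 206 206 205 206 201 200 198 192 186 184 193 199 198 199 200 201
226 205 206 206 202 199 199 188 115  87  85 137 196 199 200 198 197
228 205 206 201 200 199 199 164  70  67  66  90 188 200 196 194 197
230 205 205 199 200 199 199 171  72  67  64  77 180 195 196 196 195
```

```bash
python3 nudge.py '[2,1.2,20,0,0,0,45,2,1.2,45,0,0,0,45,2,1.2,65,0,0,0,45,2,1.2,76,0,0,0,45,2,1.2,82,0,0,0,45,2,1.2,82,0,0,0,45]'|head -4; python3 nudge.py '[0,0,1.5,0,0,0,40,0,0,3,0,0,0,40,0,0,4.5,0,0,0,40,0,0,6,0,0,0,40,0,0,6,0,0,0,40]'|head -4
```

```text
time_s: 19.5
ee_pos: [436.4, 304.5, -1.3]
tcp_rot: [-0.541, -3.093, -0.002]
ft_force: [-0.1, -0.2, 0.6]
time_s: 20.0
ee_pos: [437.3, 304.3, -6.8]
tcp_rot: [-0.542, -3.094, -0.004]
ft_force: [0.0, 0.3, -0.6]
```

```bash
python3 nudge.py '[0,0,1,0,0,0,36,0,0,2,0,0,0,36,0,0,3,0,0,0,36,0,0,3,0,0,0,36]'|head -4
```

```text
time_s: 20.4
ee_pos: [437.1, 304.3, -10.0]
tcp_rot: [-0.542, -3.094, -0.004]
ft_force: [-0.6, -0.3, 0.8]
```

```bash
python3 nudge.py '[-3.3,-3.4,0,0,0,0,36,-3.3,-3.4,0,0,0,0,36,-3.3,-3.4,1,0,0,0,36,-3.3,-3.4,2,0,0,0,36,-3.3,-3.4,2,0,0,0,36]'|head -4;  python3 nudge.py '[0,0,0.7,0,0,0,34,0,0,1.4,0,0,0,34,0,0,2,0,0,0,34,0,0,2,0,0,0,34]'|head -4
```

```text
time_s: 20.9
ee_pos: [439.1, 300.1, -12.0]
tcp_rot: [-0.542, -3.094, -0.004]
ft_force: [-0.5, 1.3, -0.0]
time_s: 21.3
ee_pos: [439.2, 300.1, -13.9]
tcp_rot: [-0.542, -3.094, -0.004]
ft_force: [-0.1, -0.4, 0.2]
```

```bash
python3 nudge.py '[0,0,0,0,0,0,10,0,0,0,0,0,0,10,0,0,0,0,0,0,10,0,0,0,0,0,0,10,0,0,0,0,0,0,10]' 60; python3 nudge.py '[0,0,-10,0,0,0,10,0,0,-30,0,0,0,10,0,0,-70,0,0,0,10,0,0,-110,0,0,0,10,0,0,-150,0,0,0,10,0,0,-150,0,0,0,10,0,0,-150,0,0,0,10]'; python3 -c "
from h import *
f=[]
for i in range(6): arm.get_image('top'); f.append(arm.observe()['ft_force'])
print(np.mean(f,0)); p,Rc=tool(); print(p); F=frame(-20,90)
go([563,230,p[2]],F,True)"
```

```text
time_s: 21.8
ee_pos: [439.3, 300.2, -13.5]
tcp_rot: [-0.542, -3.094, -0.004]
ft_force: [-0.4, -0.8, 4.1]
gripper_width: 21.2
grip_force: 58.8
time_s: 22.5
ee_pos: [439.5, 299.8, 137.0]
tcp_rot: [0.542, 3.094, 0.006]
ft_force: [-0.9, -0.1, -3.2]
gripper_width: 21.0
grip_force: 59.1
[-0.04221079  0.26976769 -1.91328948]
[438.43542788 299.08804646 134.80895995]
d [-140.6  -22.6   -0.3] r [-0.    -0.002  0.002] |d| 142.0 |r| 0.0
```

```bash
python3 nudge.py '[-25,-4,0,0,0,0,10,-60,-9,0,0,0,0,10,-95,-15,0,0,0,0,10,-125,-20,0,0,0,0,10,-142,-22,0,0,0,0,10,-142,-22,0,0,0,0,10,-142,-22,0,0,0,0,10]'|head -2; python3 - <<'E'
from m import *
for i in range(4):
    ims=arm.get_image("scene"),arm.get_image("top")
p,Rc=tool(); print(p)
b,a=ims
for n,im,o in(("scene",b,s),("top",a,t)):
    C=np.array([p[0],p[1],163.]);
    print(n,"pred edge pts",[proj(im,C+45.5*np.array([np.cos(w),np.sin(w),0])).round().astype(int).tolist() for w in np.radians(range(0,360,45))])
    q=proj(im,C).astype(int); g=im["pixels"].max(2)
    for r in range(q[1]-22,q[1]+26,2): print(r,' '.join('%3d'%v for v in g[r,q[0]-36:q[0]+38:2]),q[0]-36)
E
```

```text
time_s: 23.5
ee_pos: [564.1, 231.5, 135.3]
[564.8811728  231.29537101 136.15950821]
scene pred edge pts [[320, 168], [308, 166], [296, 171], [293, 180], [300, 188], [313, 190], [324, 185], [327, 176]]
155 159 131  73  53  78 119 141 193 198 196 122  73  64  61  55  55  58  55  55  56  55  58  85  97  73  48  47  49  47  48  46  46  47  47  45  46  47 274
157 190 141  82  58  88 125 118 171 164 167 179 107  65  67  57  55  59  55  55  54  53  56  78  92  88  52  56  53  47  47  47  46  48  48  46  46  47 274
159 161 135 122 111 121 125 126 132 130 130 142 118 119 118  59  58  61  59  54  54  54  58  73  86  91  73  67  57  48  48  48  47  47  48  45  47  48 274
161 137 121 103 111 106 115 119 118 120 120 123 123 140 148  64  56  60  60  56  57  56  61  74  69  84  86  64  57  48  48  47  47  47  47  47  48  48 274
163 123 123 121 119 123 154 164 142  97 103 105 110 122 127  99  83  57  60  56  63  94  68  63  61  69  77  67  59  47  47  46  48  48  46  47  47  46 274
165 123 122 122 128 141 150 190 185  95  59  62  71  77  89 121 101  55  57  57  75  99  62  59  57  60  64  69  56  48
[... 6003 characters left out ...]
 129 129 127 124 121 120 116 113 111 108 103 100  95  89  81  75  71  69 272
211 143 143 144 143 143 145 144 144 146 198 190 155 117 114 125 127 131 131 130 130 130 127 126 123 119 118 115 112 110 106 103  97  94  84  78  74  70 272
213 145 144 144 144 144 144 144 145 145 164 194 187 122 110 124 125 128 130 131 132 131 130 127 123 121 118 117 115 111 108 104 100  94  89  81  75  74 272
215 143 144 144 144 143 143 144 145 144 151 199 188 159 103 122 125 129 129 131 131 130 129 127 125 122 120 118 116 112 109 107 103  98  92  84  78  73 272
217 145 144 144 144 142 144 143 144 145 144 184 196 189 102 121 125 126 130 130 129 131 130 130 126 124 122 121 118 114 112 110 103 101  94  89  82  76 272
```

```bash
cat > circ.py <<'E'
from m import *
from scipy.optimize import least_squares
def circ(im,pts,z,r):
    X=np.array([onplane(im,*q,z)[:2] for q in pts]); k=least_squares(lambda c:np.hypot(*(X-c).T)-r,X.mean(0)); return k.x.round(1),k.fun.round(1)
E
python3 - <<'E'
from circ import *
p,Rc=tool(); print(p.round(1))
pts=[(326.3,173),(327.8,177),(328,179),(327.6,181),(316,190),(310,190.5),(304,189.8),(300.5,188.7),(297,186.8)]
for z in(160,163.5): print(circ(s,pts,z,45.5))
# same camera, lid on the desk before: disc edge; and the jar rim: print gray to read edges
g=s["pixels"].max(2)
print("jar");
for r in range(180,212,2): print(r,' '.join('%3d'%v for v in g[r,294:332]))
E
```

```text
[564.9 231.3 136.2]
(array([566.7, 231.2]), array([ 0.3, -0. ,  0.3,  0.3,  0. , -0.7, -0.3,  0.3,  1.2]))
(array([564. , 229.3]), array([ 0.2, -0.1,  0.3,  0.4,  0.1, -0.7, -0.4,  0.2,  1. ]))
jar
180 205 205 211 220 228 233 236 239 240 235 214 170 162 171 183 190 194 196 196 194 175 131 114 113 110 109 120 134 116 100  89  66  54  50  49  48  47  47
182 235 234 236 239 239 239 238 236 229 207 163 139 140 141 143 152 168 183 190 192 176 135 114 112 110 109 131 168 187 190 183 170 163 150 115  90  66  53
184 230 233 234 233 228 219 202 180 155 137 131 137 140 144 146 148 146 146 158 181 177 149 125 114 110 111 131 170 191 195 195 196 196 194 191 185 171 164
186 155 151 163 171 184 204 214 208 190 173 156 146 141 140 141 144 140 133 133 138 138 134 128 125 127 128 142 170 189 195 195 195 196 196 196 196 196 196
188 140 135 141 172 219 232 229 216 184 153 127 115 113 112 113 115 116 117 118 119 119 119 118 120 119 122 133 160 180 192 194 191 192 190 191 190 190 192
190 179 178 190 217 229 215 171 131 114 108 108 109 109 110 112 114 114 116 116 117 117 117 119 118 118 118 118 124 142 16
[... 893 characters left out ...]
  84  85  84  84  84  84  85  87  98 115 131 135 121 105  96  85  92 122 155
204 222 188 144 139 146 150 155 162 160 140 120 109  98  89  85  84  84  85  84  85  84  86  90  98 102 107 119 131 134 121 110 105 100  92  81  82 110 148
206 201 144 120 135 154 148 141 138 139 142 144 145 141 145 147 143 137 134 130 132 137 138 132 132 130 123 117 112 108 106 103 101  96  90  82  82  99 134
208 178 132 117 129 152 160 149 137 132 129 125 122 122 123 123 124 124 122 120 120 121 119 115 114 111 110 108 108 105 104 100  95  97  95  86  83  93 126
210 176 130 114 123 144 148 140 128 122 120 121 120 119 118 119 118 118 118 116 116 116 114 114 111 109 107 105 101  99 102 102  99  99  93  85  84  93 127
```

```bash
python3 - <<'E'
from circ import *
b=[(299.3,192),(298.5,194),(298.2,196),(298.5,198),(299.4,200),(301.5,202),(305,204),(308,205),(312,205.2),(317,204.5),(321,202),(322.8,200),(323.6,198),(323.4,196),(322.8,194)]
for z in(94.5,98): print(circ(s,b,z,38))
E
```

```text
(array([567.7, 232.6]), array([-3. , -2.7, -2.1, -1.6, -1. , -1.1, -0.6,  0.3,  0.4,  1.4,  0.2,
       -0.5, -1.7, -4. , -5.8]))
(array([565.3, 230.7]), array([-3.2, -2.9, -2.2, -1.7, -1. , -1.1, -0.5,  0.4,  0.5,  1.5,  0.2,
       -0.5, -1.8, -4.1, -6. ]))
```

```bash
python3 nudge.py '[0,-0.5,15,0,0,0,10,0,-0.5,30,0,0,0,10,0,-0.5,42,0,0,0,10,0,-0.5,47,0,0,0,10,0,-0.5,47,0,0,0,10]'|sed -n 2,4p; python3 nudge.py '[0,0,1.5,0,0,0,10,0,0,3,0,0,0,10,0,0,4.5,0,0,0,10,0,0,5.5,0,0,0,10,0,0,5.5,0,0,0,10]'|sed -n 2,4p; python3 nudge.py '[0,0,1,0,0,0,10,0,0,2,0,0,0,10,0,0,2.5,0,0,0,10,0,0,2.5,0,0,0,10]'|sed -n 2,4p
```

```text
ee_pos: [564.1, 229.9, 87.3]
tcp_rot: [-0.542, -3.092, -0.001]
ft_force: [0.2, 0.1, -1.4]
ee_pos: [565.1, 230.4, 83.5]
tcp_rot: [-0.542, -3.094, -0.004]
ft_force: [0.2, 0.4, -0.3]
ee_pos: [565.1, 230.4, 80.9]
tcp_rot: [-0.542, -3.094, -0.004]
ft_force: [-0.0, 0.3, -0.1]
```

```bash
python3 nudge.py '[0,0,0.7,0,0,0,10,0,0,1.4,0,0,0,10,0,0,2,0,0,0,10,0,0,2,0,0,0,10]'|sed -n 2,4p; python3 nudge.py '[0,0,0.5,0,0,0,10,0,0,1,0,0,0,10,0,0,1,0,0,0,10]'|sed -n 2,4p;python3 nudge.py '[0,0,0.5,0,0,0,10,0,0,1,0,0,0,10,0,0,1,0,0,0,10]'|sed -n 2,4p
```

```text
ee_pos: [565.1, 230.4, 78.9]
tcp_rot: [-0.542, -3.094, -0.004]
ft_force: [-0.4, -0.6, -1.7]
ee_pos: [565.2, 230.5, 78.5]
tcp_rot: [-0.542, -3.094, -0.004]
ft_force: [-1.9, 0.3, 2.4]
ee_pos: [565.2, 230.5, 78.5]
tcp_rot: [-0.542, -3.094, -0.005]
ft_force: [-3.8, -1.3, 8.7]
```

```bash
python3 nudge.py '[0,0,-1,0,0,0,30,0,0,-1,0,0,0,40,0,0,-1,0,0,0,45,0,0,-1,0,0,0,45,0,0,-1,0,0,0,45]'|tail -2; python3 nudge.py '[0,0,-10,0,0,0,45,0,0,-40,0,0,0,45,0,0,-80,0,0,0,45,0,0,-120,0,0,0,45,0,0,-120,0,0,0,45,0,0,-120,0,0,0,45]'|sed -n 2,4p; python3 - <<'E'
from h import *
for i in range(3): arm.get_image("top")
F=frame(-20,90);go([593.2,356.8,198],F,True);go([593.2,356.8,138],F,True)
E
```

```text
gripper_width: 45.2
grip_force: 0.0
ee_pos: [565.9, 230.4, 199.8]
tcp_rot: [0.542, 3.093, 0.007]
ft_force: [0.2, 0.1, -0.6]
d [ 15.8 129.4  -1.3] r [ 0.    -0.003  0.002] |d| 130.0 |r| 0.0
d [ 15.7 129.3  58.7] r [ 0.    -0.003  0.002] |d| 143.0 |r| 0.0
```

```bash
python3 nudge.py '[3,25,0,0,0,0,45,8,65,0,0,0,0,45,12,100,0,0,0,0,45,16,129,0,0,0,0,45,16,129,0,0,0,0,45,16,129,0,0,0,0,45]'|sed -n 2,4p; python3 - <<'E'
from m import *
for i in range(3): b,a=arm.get_image("scene"),arm.get_image("top")
F=frame(-20,90);go([593.2,356.8,138],F,True)
dk=lambda p:p.max(2)<75
A=blob(a,proj(a,[564.5,230,130]),9,dk);B=blob(b,proj(b,[564.5,230,118]),9,dk)
print(A,B); print("knob top cam @126",onplane(a,*A[0],126).round(1)); print(cross(ray(a,*A[0]),ray(b,*B[0])))
E
```

```text
ee_pos: [593.0, 356.7, 196.3]
tcp_rot: [-0.54, -3.092, 0.001]
ft_force: [0.3, -0.3, 0.0]
d [ 1.4  0.7 60.5] r [ 0.002 -0.001  0.   ] |d| 61.0 |r| 0.0
(array([308.97333333, 194.44      ]), array([ 5,  5,  9, 10, 75], dtype=int32)) (array([311.17647059, 190.41176471]), array([ 6,  5,  7, 10, 51], dtype=int32))
knob top cam @126 [565.1 230.5 126. ]
(array([566.04107523, 230.65502322, 114.76231478]), np.float64(0.015310001066351359))
```

```bash
python3 nudge.py '[1,0.5,20,0,0,0,45,1,0.5,40,0,0,0,45,1,0.5,52,0,0,0,45,1,0.5,58,0,0,0,45,1,0.5,58,0,0,0,45]'|sed -n 2,4p; python3 nudge.py '[0,0,0,0,0,0,5,0,0,0,0,0,0,5,0,0,0,0,0,0,5,0,0,0,0,0,0,5,0,0,0,0,0,0,5,0,0,0,0,0,0,5]' 25; python3 - <<'E'
from h import *
p,Rc=tool(); H=np.array([628.,255.]); C=np.array([593.2,356.8]); a0=np.degrees(np.arctan2(*(C-H)[::-1])); print(p,a0,np.hypot(*(C-H)))
for da in range(0,100,8):
    w=np.radians(a0+da); X=H+108*np.array([np.cos(w),np.sin(w)])-(H+108*np.array([np.cos(np.radians(a0)),np.sin(np.radians(a0))])); print(da,(a0+da).round(),(Rc.T@[*X,0]).round(1))
E
```

```text
ee_pos: [592.9, 357.4, 139.7]
tcp_rot: [-0.542, -3.093, -0.003]
ft_force: [-0.2, 0.2, 0.7]
time_s: 29.55
ee_pos: [594.0, 357.8, 141.6]
tcp_rot: [0.543, 3.093, 0.006]
ft_force: [-0.5, -1.0, 5.5]
gripper_width: 14.3
grip_force: 24.7
[594.02657789 357.80051863 141.57342347] 108.87282691366175 107.58382778094484
0 109.0 [0. 0. 0.]
8 117.0 [ 11.1 -10.2  -0. ]
16 125.0 [ 20.6 -21.9  -0.1]
24 133.0 [ 28.4 -34.8  -0.1]
32 141.0 [ 34.3 -48.6  -0.2]
40 149.0 [ 38.3 -63.2  -0.2]
48 157.0 [ 40.2 -78.1  -0.3]
56 165.0 [ 40.  -93.2  -0.4]
64 173.0 [  37.7 -108.1   -0.4]
72 181.0 [  33.3 -122.5   -0.5]
80 189.0 [  27.  -136.2   -0.5]
88 197.0 [  18.9 -148.9   -0.6]
96 205.0 [   9.  -160.3   -0.6]
```

```bash
python3 nudge.py '[0,0,-3,0,0,0,5,5,-5,-3,0,0,0,5,11,-10,-3,0,0,0,5,16,-16,-3,0,0,0,5,21,-22,-3,0,0,0,5,25,-28,-3,0,0,0,5,28,-35,-3,0,0,0,5,31.5,-42,-3,0,0,0,5,34,-49,-3,0,0,0,5,34,-49,-3,0,0,0,5]'; python3 - <<'E'
from h import *
p,Rc=tool(); H=np.array([628.,255.])
print(p,np.hypot(*(p[:2]-H)),np.degrees(np.arctan2(p[1]-255,p[0]-628)))
E
```

```text
time_s: 30.55
ee_pos: [540.2, 323.9, 142.0]
tcp_rot: [-0.539, -3.087, -0.002]
ft_force: [-4.2, 5.2, -12.7]
gripper_width: 14.6
grip_force: 24.7
[540.15357758 323.87906768 141.95064676] 111.63028216162118 141.90053558986446
```

```bash
python3 nudge.py '[2,-7,2,0,0,0,5,4,-14.6,2,0,0,0,5,5,-22,2,0,0,0,5,6,-29.5,2,0,0,0,5,6,-37,2,0,0,0,5,5.7,-44.6,2,0,0,0,5,5,-52,2,0,0,0,5,3.4,-59.5,2,0,0,0,5,1,-67,2,0,0,0,5,-1,-74,2,0,0,0,5]'; python3 - <<'E'
from h import *
arm.get_image("top");p,Rc=tool(); H=np.array([628.,255.])
print(p,arm.observe()["ft_force"],np.hypot(*(p[:2]-H)),np.degrees(np.arctan2(p[1]-255,p[0]-628)))
E
```

```text
time_s: 31.55
ee_pos: [519.3, 252.9, 141.9]
tcp_rot: [-0.542, -3.093, -0.004]
ft_force: [-2.1, 1.0, -6.0]
gripper_width: 14.5
grip_force: 25.2
[519.47730614 251.02265227 141.86661261] [-4.69950474 -0.35974321 -3.32620086] 108.59555413393927 -177.90105387524838
```

```bash
python3 nudge.py '[-2.4,-5.4,1,0,0,0,5,-5.7,-12.2,1,0,0,0,5,-9.7,-18.7,1,0,0,0,5,-13.8,-24.9,1,0,0,0,5,-16,-28,1,0,0,0,5,-16,-28,1,0,0,0,5]'|sed -n '2p;4p'; python3 nudge.py '[-1.4,-1.4,0,0,0,0,5,-2.7,-2.8,0,0,0,0,5,-2.7,-2.8,0,0,0,0,5]'|sed -n '2p;4p'; python3 nudge.py '[-1.4,-1.3,0,0,0,0,5,-2.7,-2.6,0,0,0,0,5,-2.7,-2.6,0,0,0,0,5]'|sed -n '2p;4p'
```

```text
ee_pos: [527.4, 220.5, 141.7]
ft_force: [-5.1, -1.6, 6.7]
ee_pos: [528.5, 217.9, 141.6]
ft_force: [-5.4, -1.5, 6.7]
ee_pos: [530.1, 214.3, 141.6]
ft_force: [-5.4, -1.2, 7.0]
```

```bash
python3 nudge.py '[-1,-1.1,0,0,0,0,5,-2,-2.2,0,0,0,0,5,-2,-2.2,0,0,0,0,5]'|sed -n '2p;4p'; python3 nudge.py '[-1,-1.1,0,0,0,0,5,-2,-2.2,0,0,0,0,5,-2,-2.2,0,0,0,0,5]'|sed -n '2p;4p'
```

```text
ee_pos: [530.4, 213.4, 141.6]
ft_force: [-5.8, 2.0, 7.1]
ee_pos: [530.4, 213.4, 141.6]
ft_force: [-8.1, 4.8, 7.3]
```

```bash
python3 nudge.py '[0,0,0,0,0,0,30,0,0,0,0,0,0,45,0,0,0,0,0,0,45,0,0,0,0,0,0,45]'|sed -n '2p;4,6p'; python3 nudge.py '[0,0,-10,0,0,0,45,0,0,-35,0,0,0,45,0,0,-70,0,0,0,45,0,0,-110,0,0,0,45,40,0,-150,0,0,0,45,80,0,-190,0,0,0,45,120,0,-200,0,0,0,45,160,0,-200,0,0,0,45,200,0,-200,0,0,0,45,200,0,-200,0,0,0,45]'|sed -n '2p;4p'; python3 - <<'E'
from m import *
for i in range(2): b,a=arm.get_image("scene"),arm.get_image("top")
print(arm.observe()["time_s"],tool()[0])
dk=lambda p:p.max(2)<75
E0=np.array([530,213.4,172])
A=blob(a,proj(a,E0+[0,0,10]),8,dk);B=blob(b,proj(b,E0),8,dk);print(A,B,"pin",cross(ray(a,*A[0]),ray(b,*B[0])))
bl=lambda p:(p[...,0]>p[...,2]+40)
A=blob(a,proj(a,[580,235,150]),28,bl);print("bar",A,onplane(a,*A[0],152))
y,x=150,270; d=bl(a["pixels"][y:y+80,x:x+80].astype(int)).astype(np.uint8); c=max(cv2.findContours(d,0,1)[0],key=cv2.contourArea); print(cv2.fitLine(c,cv2.DIST_L2,0,.01,.01).ravel())
for n,im,o,(u,v,w) in(("tin",a,t,(250,155,22)),("bottle",a,t,(354,158,16)),("marker",a,t,(438,225,45))):
    r=cv2.matchTemplate(im["pixels"][v-6:v+w+6,u-6:u+w+6],o["pixels"][v:v+w,u:u+w],cv2.TM_CCOEFF_NORMED); print(n,cv2.minMaxLoc(r)[1],np.array(cv2.minMaxLoc(r)[3])-6)
g=cv2.resize(cv2.cvtColor(a["pixels"][230:272,308:350],cv2.COLOR_BGR2GRAY),None,fx=4,fy=4); print("beaker",cv2.HoughCircles(g,cv2.HOUGH_GRADIENT,1,60,param1=80,param2=15,minRadius=44,maxRadius=64))
E
```

```text
ee_pos: [532.1, 208.6, 140.0]
ft_force: [-0.1, 0.4, 0.9]
gripper_width: 45.1
grip_force: 0.0
ee_pos: [338.7, 279.5, 341.7]
ft_force: [-0.5, 0.2, 0.1]
35.0 [344.45406889 275.94735805 340.52493042]
(array([317.88421053, 210.6       ]), array([ 0,  6, 17, 11, 95], dtype=int32)) (array([307.8974359 , 186.58974359]), array([ 7,  5,  5, 11, 39], dtype=int32)) pin (array([523.95532059, 209.74803264, 176.86571267]), np.float64(2.300776693213953))
bar (array([301.66145833, 176.30729167]), array([ 15,   2,  18,  33, 192], dtype=int32)) [605.77664607 246.21789785 152.        ]
[ 0.38205513  0.92413956 31.77143    26.6       ]
tin 0.9788152575492859 [0 0]
bottle 0.9091698527336121 [0 0]
marker 0.972221851348877 [0 0]
beaker [[[80.5 79.5 52.1]]]
```

```bash
python3 -c "
from plant import arm
print(arm.hand_in())"
```

```text
the job is handed in; nothing more can be done
None
```

I handed the job in at about 35 s: the balls are in the jar, the lid is seated and the clamp is swung to its stop; the empty beaker stands upright and the tin, bottle and marker haven't moved. I didn't count the balls one by one; the beaker's weight after pouring and the camera images show it empty, with no stray balls on the desk.

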